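# Stack and square a flow cell in its corner jig

## Task

Build up the flow cell in the corner jig: lay the grey end plate on the jig's bed lengthwise along the long fence, stack all the blue cell plates on it, and the red cover plate on top. Then tap the stack's free long side and free end until every plate's edges are flush against both fences, and only then stand the steel press weight flat on the middle of the cover plate, its long side along the stack. Leave the bottle, the beaker and the jar alone.

Things in the scene. Friction and masses are not known exactly. Their poses are not given: they have to be found in the camera images.
- jig: fixed jig; x, y, z in its frame, mm. Aluminium bed x -90 to 65, y -68 to 38, top at z 10. On it two dark steel fences 10 thick, tops at z 62: long fence along x (-45 to 55), inner face at y = 28; end fence along y (-37 to 33), inner face at x = 55. The -x and -y sides are open. Origin on the table under the centre of the finished flush stack; x along the long fence towards the end fence
- nest (a point): point on the bed's top, 10 mm above the jig's origin: where the centre of the end plate's underside lies when it is flush against both fences
- end_plate: loose dark grey plastic end plate, 110 x 56 x 10 mm (x, y, z), 0.12 kg, lying flat; origin at the centre of its underside, x along its length
- cell1: loose blue plastic cell plate with a black middle field, 110 x 56 x 8 mm, about 0.08 kg, lying flat; origin at the centre of its underside, x along its length. Two to four of the four are there; absent ones read None from the start
- cell2: loose blue plastic cell plate with a black middle field, 110 x 56 x 8 mm, about 0.08 kg, lying flat; origin at the centre of its underside, x along its length. Two to four of the four are there; absent ones read None from the start
- cell3: loose blue plastic cell plate with a black middle field, 110 x 56 x 8 mm, about 0.08 kg, lying flat; origin at the centre of its underside, x along its length. Two to four of the four are there; absent ones read None from the start
- cell4: loose blue plastic cell plate with a black middle field, 110 x 56 x 8 mm, about 0.08 kg, lying flat; origin at the centre of its underside, x along its length. Two to four of the four are there; absent ones read None from the start
- cover_plate: loose red cover plate, 110 x 56 x 8 mm, about 0.16 kg; origin at the centre of its underside, x along its length
- weight: loose press weight, about 0.6 kg: steel block 76 x 46 x 20 mm (x, y, z) with an upright black grip bar on top, 14 mm thick in x, 44 mm long in y, from 20 to 54 mm above the underside; origin at the centre of the underside
- bottle: bystander: amber bottle with blue cap, 64 mm across, 150 mm tall; origin at the centre of its underside
- beaker: bystander: open glass beaker, 64 mm across, 75 mm tall; origin at the centre of its underside
- jar: bystander: small closed jar with white lid, 48 mm across, 60 mm tall; origin at the centre of its underside
Things that resemble listed ones, but are neither listed nor needed, are in the scene too. Several things have the shape of the jig; the one meant has the colours described above.

How it is judged:
On the way, in this order (a step that is already met when the one before it is completed fails the run):
1. the end plate lies flat on the jig's bed, roughly lengthwise along the long fence (within 50 mm of its place) (z of end_plate in the frame of jig between 0.007 and 0.013 m and angle between the z axis of end_plate and the z axis of jig, either way round below 0.06 rad and angle between the x axis of end_plate and the x axis of jig, either way round below 0.35 rad and horizontal distance between end_plate and nest below 0.05 m), for 0.2 s.
2. all cell plates present lie flat on the end plate, roughly lengthwise, within 40 mm of its centre (z of cell1 in the frame of jig between 0.017 and 0.0465 m and angle between the z axis of each of cell1, cell2, cell3, cell4 and the z axis of jig, either way round below 0.06 rad and angle between the x axis of each of cell1, cell2, cell3, cell4 and the x axis of jig, either way round below 0.35 rad and horizontal distance between each of cell1, cell2, cell3, cell4 and end_plate below 0.04 m and z of cell2 in the frame of jig between 0.017 and 0.0465 m and z of cell3 in the frame of jig between 0.017 and 0.0465 m and z of cell4 in the frame of jig between 0.017 and 0.0465 m), for 0.2 s.
3. the cover plate lies flat on top of the cell plates (z of each of cell1, cell2, cell3, cell4 in the frame of cover_plate below -0.006 m and angle between the z axis of cover_plate and the z axis of jig, either way round below 0.06 rad and angle between the x axis of cover_plate and the x axis of jig, either way round below 0.35 rad and horizontal distance between cover_plate and end_plate below 0.04 m and z of cover_plate in the frame of jig below 0.055 m and (contact force between cover_plate and cell1 above 0.1 N or contact force between cover_plate and cell2 above 0.1 N or contact force between cover_plate and cell3 above 0.1 N or contact force between cover_plate and cell4 above 0.1 N)), for 0.1 s.
4. the whole stack has been tapped square: every plate flush against the inner faces of both fences within 3 mm and parallel to them within 0.06 rad (x of end_plate in the frame of jig between -0.003 and 0.003 m and y of end_plate in the frame of jig between -0.003 and 0.003 m and angle between the z axis of each of end_plate, cell1, cell2, cell3, cell4, cover_plate and the z axis of jig, either way round below 0.06 rad and angle between the x axis of each of end_plate, cell1, cell2, cell3, cell4, cover_plate and the x axis of jig, either way round below 0.06 rad and x of cell1 in the frame of jig between -0.003 and 0.003 m and y of cell1 in the frame of jig between -0.003 and 0.003 m and x of cell2 in the frame of jig between -0.003 and 0.003 m and y of cell2 in the frame of jig between -0.003 and 0.003 m and x of cell3 in the frame of jig between -0.003 and 0.003 m and y of cell3 in the frame of jig between -0.003 and 0.003 m and x of cell4 in the frame of jig between -0.003 and 0.003 m and y of cell4 in the frame of jig between -0.003 and 0.003 m and x of cover_plate in the frame of jig between -0.003 and 0.003 m and y of cover_plate in the frame of jig between -0.003 and 0.003 m and z of end_plate in the frame of jig between 0.007 and 0.013 m and z of cell1 in the frame of jig between 0.017 and 0.0465 m and z of cell2 in the frame of jig between 0.017 and 0.0465 m and z of cell3 in the frame of jig between 0.017 and 0.0465 m and z of cell4 in the frame of jig between 0.017 and 0.0465 m and z of each of cell1, cell2, cell3, cell4 in the frame of cover_plate below -0.006 m and z of cover_plate in the frame of jig below 0.055 m), for 0.2 s.
5. the press weight stands flat on the cover plate, within 20 mm lengthwise and 15 mm crosswise of its centre (x of weight in the frame of cover_plate between -0.02 and 0.02 m and y of weight in the frame of cover_plate between -0.015 and 0.015 m and z of weight in the frame of cover_plate between 0.005 and 0.011 m and angle between the z axis of weight and the z axis of jig, either way round below 0.06 rad), for 0.2 s.
At the end, for the whole second after the job is handed in: End plate on the bed, all present cell plates on it, cover plate on top, every plate flat and flush with both fences (3 mm, 0.06 rad); weight flat on the cover plate, within 20 mm lengthwise, 15 mm crosswise and 0.35 rad of its middle; all released and at rest (all of step 4 and all of step 5 and linear speed of each of end_plate, cell1, cell2, cell3, cell4, cover_plate, weight below 0.02 m/s and angle between the x axis of weight and the x axis of jig, either way round below 0.35 rad); the robot touches nothing.
It fails at once if the bottle is moved more than 25 mm or tipped over (distance of bottle from where it was at the start of the episode above 0.025 m or angle between bottle's own z axis and vertical above 0.3 rad).
It fails at once if the beaker is moved more than 25 mm or tipped over (distance of beaker from where it was at the start of the episode above 0.025 m or angle between beaker's own z axis and vertical above 0.3 rad).
It fails at once if the jar is moved more than 25 mm or tipped over (distance of jar from where it was at the start of the episode above 0.025 m or angle between jar's own z axis and vertical above 0.3 rad).
Of cell1, cell2, cell3, cell4 only 2 to 4 are there at a start; the rules pass over those that are not, and their reading is None.
At some moment in a run one of cell1, cell2, cell3, cell4, cover_plate, weight may be knocked a few centimetres aside while the robot is not near it.
It also fails if it takes over 210 s, if anything falls off the work surface, if the arm or the gripper's body presses on something with over 40 N, if the wrist force passes 120 N, or if a joint passes its speed limit or range.

## Robot

A 7-joint arm with a two-finger parallel gripper is mounted at the origin on the work surface. World frame = base frame: x ahead of the robot, y to its left, z up, the work surface at z = 0. Lengths are in m, angles in rad, forces in N, time in s.
With the tool pointing down it reaches from about 0.4 to 0.875 m from the base axis. Payload 19.3 kg.
Tool frame: the origin (TCP) lies between the finger pads; the fingertips stand 17 mm ahead of it and the grasp point (between the pads) lies 2 mm behind it; z points along the fingers, y is the line along which they close (so a half turn about z gives the same grasp; the last joint's range is limited). The gripper opens to 85 mm and grips with 20 to 120 N. Pads are 22 mm wide; open, the fingers measure 114 mm over their backs; the gripper's body (76 mm by 85 mm) begins 54 mm behind the grasp point. The pads swing forward as they close: fully open they stand 13 mm farther back than shut.
Start: joints at [-1.402, 0.521, -0.036, 1.599, 0.021, 1.021, -0.113], TCP at [0.148, 0.607, 0.211] pointing down, gripper open.
Joint ranges: [-2.91, 2.91], [-0.3, 2.13], [-1.5, 1.42], [0.17, 2.43], [-1.26, 4.41], [0.16, 1.93], [-2.52, 2.52]. Speed limits (rad/s): [1.89, 1.89, 2.39, 2.39, 3.01, 3.01, 3.01].

## Interface

Orientations are given as [roll, pitch, yaw] about the fixed x, y, z axes, in that order (R = Rz(yaw) Ry(pitch) Rx(roll)).
In Python, from workcell import bot gives the robot as it stands.
- The arm moves only by the shell command python3 -m inch 'ROWS' [FORCE]. ROWS is JSON, a list of rows, each a list of 7 numbers: the shift along the tool's x, y, z in units of 200 mm (1.0 is 200 mm), then the turn, a rotation vector about the tool's x, y, z in units of 90 degrees (1.0 is 90 degrees), then the opening, from 0 (shut) to 1 (fully open). In form: [[x, y, z, rx, ry, rz, grip], ...]. A call has 1 to 20 rows; each row is the pose to reach, as a shift and turn from the pose commanded when the call began, along the tool's axes at that moment; what a row does not reach only later rows make up. A row lasts 1/8 s, in which the tool goes at most 62.5 mm and 10.7 degrees, less where a joint would pass 70% of its speed; a pose out of reach is approached as far as the arm can. A call with a number of a shift or a turn outside -1 to 1 is refused whole. A call with a gripper value outside its range is refused whole. The fingers move at their own pace and stop on an object; FORCE is the grip in N (left out, the last holds). Time passes only in rows, so rows that repeat a pose let the fingers close. It gives the time, the measured TCP pose, the force, the opening and the grip force at its end, in the units of the state.
- bot.observe(): the state, without advancing time (a new reading comes with each control period).
- bot.grab_frame(name): name is "side" or "top"; returns a dict with "img" (480x640x3 uint8, red, green, blue), "z_map" (480x640 float32, m along the optical axis (not along the pixel's ray), 0 where there is no reading), "vfov" (degrees; the focal length in pixels is half the picture's height over the tangent of half this angle, whatever the lens; pixels are square), "cx", "cy" (the principal point, pixels), "distortion" ([k1, k2, p1, p2, k3] as OpenCV has them; the pictures are not rectified), "rvec" (rotation vector, rad) and "tvec" (3), from world to camera coordinates, as OpenCV has them. Camera axes: x right, y down, z forward; pixel columns grow to the right and rows downward; lengths in m; the calibration is good to about 2 mm. A picture is of the moment at which its call begins.
- bot.job_done(): hands the job in; it is judged then, once.
The state is a dict: "clock": time; "qpos": joint angles; "qd": joint speeds; "joint_efforts": joint torques, N m; "position": TCP position; "tool_rot": TCP orientation; "force": force on the tool from outside, world axes, zero at the start; "moment": the same for the moment, N m; "grip_width": finger opening in m; "finger_force": force on a finger pad.
Only numpy, scipy, OpenCV 4.12 (cv2) and the standard library are available. Lean on these libraries where they do the work, as an engineer would, in place of code of your own. Each camera call takes 0.05 s, during which the arm holds its last target. There are 200 camera calls.

## Working session

There is one attempt and no reset: what is moved stays moved. The work goes in short steps, Python scripts to look and compute and a shell command to move; the robot and the scene stay as the last step left them, time stands still between calls to the robot, and variables do not carry over. Pictures are saved under pics/ and viewed, at most 14 in all, crops included, and the job is handed in when it is done.

```bash
mkdir -p pics; ls
cat > h.py <<'E'
import numpy as np, cv2
from workcell import bot
from scipy.spatial.transform import Rotation as Ro
def grab(n):
    f=bot.grab_frame(n); h,w=f['img'].shape[:2]
    fl=h/2/np.tan(np.radians(f['vfov'])/2)
    f['K']=np.array([[fl,0,f['cx']],[0,fl,f['cy']],[0,0,1.]]); f['D']=np.array(f['distortion'],float)
    f['R']=cv2.Rodrigues(np.array(f['rvec'],float))[0]; f['t']=np.array(f['tvec'],float).ravel(); return f
def save(f,name): cv2.imwrite('pics/'+name,f['img'][:,:,::-1])
def rays(f,uv):
    p=cv2.undistortPoints(np.array(uv,float).reshape(-1,1,2),f['K'],f['D']).reshape(-1,2)
    return np.c_[p,np.ones(len(p))]
def onplane(f,uv,z):
    d=rays(f,uv)@f['R']; c=-f['R'].T@f['t']; return c+d*((z-c[2])/d[:,2])[:,None]
def bydepth(f,uv):
    uv=np.array(uv).reshape(-1,2); z=f['z_map'][uv[:,1].astype(int),uv[:,0].astype(int)]
    return (rays(f,uv)*z[:,None]-f['t'])@f['R']
def proj(f,P): return cv2.projectPoints(np.array(P,float).reshape(-1,1,3),f['R'],f['t'],f['K'],f['D'])[0].reshape(-1,2)
def world(f):
    h,w=f['z_map'].shape; u,v=np.meshgrid(np.arange(w),np.arange(h))
    return bydepth(f,np.c_[u.ravel(),v.ravel()]).reshape(h,w,3)
E
python3 - <<'E'
from h import *
print({k:v for k,v in bot.observe().items()})
for n in('top','side'):
    f=grab(n); save(f,n+'0.png'); print(n,f['vfov'],f['D'],-f['R'].T@f['t'],f['R'][2])
E
```

```text
pics
{'clock': 0.0, 'qpos': array([-1.40220739,  0.52199884, -0.03630199,  1.59998537,  0.02119946,
        1.02112138, -0.11278796]), 'qd': array([-0.00097209,  0.00059481,  0.00132366,  0.0005364 ,  0.00032682,
       -0.00082568,  0.00053106]), 'joint_efforts': array([-1.83122123e-03, -9.27080226e+01,  1.97875723e+00, -3.69927478e+01,
        1.75695255e-02,  7.87762518e-03, -5.43794556e-05]), 'position': array([0.14779659, 0.60690705, 0.2106436 ]), 'tool_rot': array([-3.14046847e+00,  9.32185093e-05,  2.90278311e+00]), 'force': array([ 0.97421322,  0.34220951, -0.12028737]), 'moment': array([0.0169623 , 0.02367764, 0.020783  ]), 'finger_force': 0.0, 'grip_width': 0.0854308991275129}
top 46.37439767827086 [-0.15632763  0.          0.          0.          0.        ] [0.31589351 0.07925072 1.33306059] [ 0.18192122  0.00453954 -0.98330263]
side 54.572425975084776 [0.03238227 0.         0.         0.         0.        ] [ 0.48877971 -0.91458108  0.83727875] [ 0.03577431  0.78281829 -0.62122115]
```

View pics/top0.png

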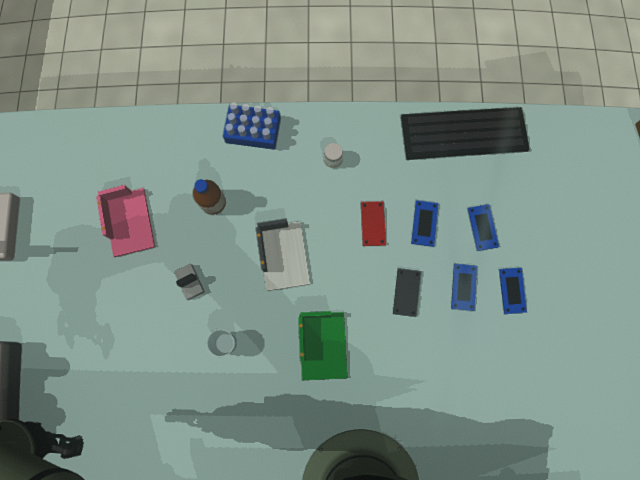

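View pics/side0.png

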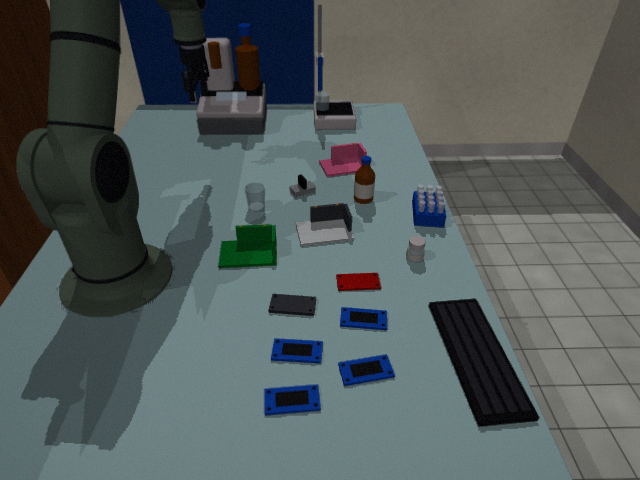

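The top view has +x upward and +y to the left. The jig with white bed and dark fences is at about (285,255), with the red cover at (373,224) and the grey end plate at (407,292). Four blue cells are at (425,223), (483,227), (464,287) and (512,290). The weight is at (189,281), bottle (209,197), beaker (222,343) and jar (333,155). The side view agrees with this. Green and pink jigs are decoys.

```bash
cat >> h.py <<'E'
def mask(f,kind):
    hsv=cv2.cvtColor(f['img'],cv2.COLOR_RGB2HSV); H,S,V=cv2.split(hsv)
    if kind=='blue': return ((H>105)&(H<128)&(S>140)&(V>60))
    if kind=='red': return (((H<6)|(H>176))&(S>170)&(V>60))
    if kind=='dark': return ((V<75)&(S<110))
def blobs(f,kind,lo=250,hi=3000):
    m=cv2.morphologyEx(mask(f,kind).astype(np.uint8),cv2.MORPH_CLOSE,np.ones((3,3)))
    cs,_=cv2.findContours(m,cv2.RETR_EXTERNAL,cv2.CHAIN_APPROX_NONE)
    return [c.reshape(-1,2) for c in cs if lo<cv2.contourArea(c)<hi]
def rect(P):  # world xy of contour -> centre, long, short, yaw of long axis in (-90,90]
    (x,y),(a,b),t=cv2.minAreaRect((P[:,:2]*1000).astype(np.float32))
    if a<b: a,b,t=b,a,t+90
    return x,y,a,b,(t+90)%180-90
def plates(f,W=None,kinds=('red','blue','dark')):
    W=world(f) if W is None else W
    for k in kinds:
        for c in blobs(f,k):
            cm=np.zeros(f['z_map'].shape,np.uint8); cv2.drawContours(cm,[c],-1,1,-1)
            er=cv2.erode(cm,np.ones((3,3)))>0
            z=np.median(W[...,2][er])
            r=rect(onplane(f,c,z))
            print(k,c.mean(0).round(0),'z%.1f  x%.1f y%.1f  %.0fx%.0f yaw %.1f'%(z*1000,*r))
E
python3 - <<'E'
from h import *
for n in('top','side'):
    f=grab(n); print(n); plates(f)
    if n=='top':
        W=world(f); 
        reg=np.zeros((480,640),bool); reg[205:300,245:325]=1
        for nm,lo,hi in(('fence',.055,.068),('bed',.006,.014)):
            m=(reg&(W[...,2]>lo)&(W[...,2]<hi)).astype(np.uint8)
            cs,_=cv2.findContours(m,0,cv2.CHAIN_APPROX_NONE); c=max(cs,key=cv2.contourArea).reshape(-1,2)
            print(nm,'z%.1f'%(np.median(W[...,2][m>0])*1000),rect(onplane(f,c,np.median(W[...,2][m>0]))))
        reg[:]=0; reg[255:310,165:215]=1
        for nm,lo,hi in(('wblock',.014,.028),('wbar',.045,.06)):
            m=(reg&(W[...,2]>lo)&(W[...,2]<hi)).astype(np.uint8); ys,xs=np.nonzero(m)
            print(nm,len(ys),'z%.1f'%(np.median(W[...,2][m>0])*1000),rect(W[ys,xs]))
    cv2.imwrite('pics/jig_%s.png'%n,cv2.resize(f['img'][200:310,160:330] if n=='top' else f['img'][165:260,270:400],None,fx=4.5,fy=4.5,interpolation=cv2.INTER_CUBIC)[:,:,::-1])
E
```

```text
top
red [373. 223.] z7.7  x624.0 y-42.3  106x53 yaw 1.5
blue [513. 290.] z7.9  x456.7 y-377.8  109x56 yaw 3.0
blue [464. 287.] z7.7  x466.8 y-257.7  108x55 yaw -5.9
blue [483. 227.] z8.0  x613.3 y-312.3  109x56 yaw 9.9
blue [424. 223.] z7.8  x624.0 y-168.0  109x55 yaw -8.3
blue [253. 127.] z42.5  x863.7 y255.8  130x100 yaw 81.4
dark [513. 290.] z7.9  x456.7 y-378.8  64x30 yaw 3.0
dark [464. 286.] z7.7  x467.6 y-258.1  63x28 yaw -6.0
dark [406. 292.] z9.5  x455.1 y-118.0  108x55 yaw -7.6
dark [267. 240.] z56.2  x561.7 y193.2  116x73 yaw 7.9
dark [483. 227.] z8.0  x614.2 y-313.0  63x29 yaw 10.6
dark [425. 223.] z7.9  x624.5 y-168.3  63x30 yaw -7.8
dark [ 12. 226.] z24.1  x622.3 y867.1  167x21 yaw 0.5
dark [213. 199.] z102.4  x666.9 y336.5  84x51 yaw 27.3
fence z61.1 (575.9929809570312, 217.41006469726562, 129.74502563476562, 60.905517578125, -24.78142547607422)
bed z9.5 (544.6231079101562, 176.22467041015625, 155.0296630859375, 109.40557861328125, 10.077739715576172)
wblock 449 z18.7 (483.0167236328125, 402.0945739746094, 78.05839538574219, 45.73285675048828, 26.926294326782227)
wbar 1
[... 184 characters left out ...]
 x458.1 y-379.6  108x59 yaw 3.3
blue [366. 370.] z7.6  x613.4 y-314.6  111x60 yaw 9.7
blue [297. 350.] z7.1  x466.9 y-259.5  110x61 yaw -5.9
blue [363. 318.] z7.0  x623.6 y-170.2  108x62 yaw -8.1
blue [427. 208.] z31.1  x867.6 y245.8  187x97 yaw 81.4
dark [291. 398.] z6.6  x456.7 y-376.8  62x28 yaw 3.4
dark [366. 369.] z7.7  x613.8 y-312.4  64x28 yaw 9.4
dark [297. 349.] z7.2  x466.4 y-257.0  62x28 yaw -6.0
dark [292. 305.] z8.4  x456.1 y-122.4  111x64 yaw -7.7
dark [332. 215.] z37.7  x566.1 y201.0  142x121 yaw 88.9
dark [481. 179.] z-752.9  x1605.5 y1634.7  690x430 yaw -81.8
dark [598. 188.] z-701.5  x2288.9 y1542.3  1090x186 yaw -89.4
dark [327. 109.] z50.2  x612.8 y955.4  289x167 yaw 89.5
```

Run:
```python
from h import *
fs=[grab('top'),grab('side')]
for f in fs:
    W=world(f).reshape(-1,3); o=np.array([.5543,.1932]); th=np.radians(10)
    for it in range(4):
        c,s=np.cos(th),np.sin(th); J=(W[:,:2]-o)@np.array([[c,-s],[s,c]])*1000; z=W[:,2]*1000
        top=(z>59)&(z<66)
        A=J[top&(abs(J[:,1]-33)<9)&(J[:,0]>-42)&(J[:,0]<45)]
        B=J[top&(abs(J[:,0]-60)<9)&(J[:,1]>-34)&(J[:,1]<22)]
        bed=(z>6)&(z<14)
        L=cv2.fitLine(A.astype(np.float32),cv2.DIST_HUBER,0,.01,.01).ravel(); M=cv2.fitLine(B.astype(np.float32),cv2.DIST_HUBER,0,.01,.01).ravel()
        aL=np.degrees(np.arctan(L[1]/L[0])); aM=np.degrees(np.arctan(-M[0]/M[1]))
        # band mid from edge percentiles
        yl=np.percentile(A[:,1],[2,50,98]); xl=np.percentile(B[:,0],[2,50,98])
        print(len(A),len(B),'ang %.2f %.2f'%(aL,aM),yl.round(1),xl.round(1),'yaw %.2f o'%np.degrees(th),o.round(4))
        th+=np.radians((aL*2+aM)/3)
        d=np.array([xl[1]-60,yl[1]-33])/1000; o=o+np.array([[c,-s],[s,c]])@d
    Bd=J[bed&(J[:,0]>-110)&(J[:,0]<20)&(J[:,1]>-85)&(J[:,1]<20)]
    print('bed open edges',np.percentile(Bd[(Bd[:,1]<10)][:,0],.5),np.percentile(Bd[Bd[:,0]<10][:,1],.5))
```

```text
125 75 ang -2.11 -0.31 [27.3 32.4 37.9] [56.  61.  66.2] yaw 10.00 o [0.5543 0.1932]
124 78 ang -0.66 0.72 [28.4 33.2 38. ] [55.3 60.4 65.2] yaw 8.49 o [0.5553 0.1928]
123 78 ang -0.43 0.92 [28.3 33.  37.9] [54.9 60.  64.8] yaw 8.29 o [0.5557 0.193 ]
123 78 ang -0.45 0.90 [28.3 33.  37.8] [54.9 60.  64.8] yaw 8.31 o [0.5557 0.1931]
bed open edges -89.75047798644471 -68.11626570312306
58 30 ang -0.85 -0.34 [25.2 31.1 37.1] [56.2 61.  65.7] yaw 10.00 o [0.5543 0.1932]
59 31 ang -1.28 0.72 [27.3 32.9 38.8] [55.3 60.3 64.6] yaw 9.32 o [0.5557 0.1915]
58 31 ang -1.82 1.34 [27.7 32.6 39.1] [55.  60.3 64.3] yaw 8.71 o [0.556  0.1914]
57 31 ang 0.22 2.10 [28.3 32.9 39.7] [54.8 60.4 64. ] yaw 7.94 o [0.5563 0.1911]
bed open edges -89.57034602630561 -68.92407522161209
```

```bash
cat >> h.py <<'E'
JO=np.array([.556,.192]); JY=8.4
def jig(x,y):  # jig mm -> world m
    t=np.radians(JY); return JO+np.array([[np.cos(t),-np.sin(t)],[np.sin(t),np.cos(t)]])@np.array([x,y])/1000
def tojig(x,y):
    t=np.radians(JY); return np.array([[np.cos(t),np.sin(t)],[-np.sin(t),np.cos(t)]])@(np.array([x,y])-JO)*1000
def go(*targets):  # each (x,y,z,yawdeg): rows from the present pose
    s=bot.observe(); R=Ro.from_euler('xyz',s['tool_rot']); p=s['position']
    print('t%.2f'%s['clock'],'pos',p.round(4),'yaw %.1f'%np.degrees(s['tool_rot'][2]),'jig',tojig(*p[:2]).round(1),'w%.4f F'%s['grip_width'],s['force'].round(1),'q',s['qpos'].round(2))
    for x,y,z,w in targets:
        d=R.inv().apply(np.array([x,y,z])-p)/.2
        r=(R.inv()*Ro.from_euler('xyz',[np.pi,0,np.radians(w)])).as_rotvec()/(np.pi/2)
        print('   ',d.round(4).tolist(),r.round(4).tolist(),'rows',round(np.linalg.norm(d)*3.2,1),round(np.linalg.norm(r)*90/10.7,1))
E
python3 - <<'E'
from h import *
go((.30,.44,.22,172),(.42,.26,.22,172),(.455,-.118,.12,172.4))
E
```

```text
t0.30 pos [0.1478 0.6071 0.211 ] yaw 166.3 jig [-343.1  470.3] w0.0854 F [-0.4  0.6  0.5] q [-1.4   0.52 -0.04  1.6   0.02  1.02 -0.11]
    [-0.9369, -0.632, -0.0446] [-0.0002, 0.0, -0.0631] rows 3.6 0.5
    [-1.7328, -1.3645, -0.0443] [-0.0002, 0.0, -0.0631] rows 7.1 0.5
    [-2.3499, -3.1593, 0.4564] [-0.0002, 0.0, -0.0676] rows 12.7 0.6
```

```bash
python3 -m inch '[[-0.25,-0.15,-0.04,0,0,-0.066,1],[-0.5,-0.35,-0.05,0,0,-0.066,1],[-0.75,-0.5,-0.05,0,0,-0.066,1],[-0.94,-0.64,-0.05,0,0,-0.066,1]]' 40; python3 -c "
from h import *
go((.42,.26,.22,172.3),(.44,.08,.2,172.3),(.455,-.119,.12,172.3))"
```

```text
clock: 0.8
position: [0.3019, 0.4365, 0.2214]
tool_rot: [3.141, 0.0, 3.005]
force: [0.3, 1.0, 0.1]
grip_width: 0.0855
finger_force: 0.0
t0.80 pos [0.3019 0.4365 0.2214] yaw 172.2 jig [-215.6  279. ] w0.0855 F [0.3 1.  0.1] q [-1.06  0.36 -0.02  1.84  0.01  0.94  0.35]
    [-0.7049, -0.7937, 0.0071] [0.0001, 0.0003, -0.0014] rows 3.4 0.0
    [-0.9265, -1.6717, 0.1071] [0.0001, 0.0003, -0.0014] rows 6.1 0.0
    [-1.1362, -2.6473, 0.507] [0.0001, 0.0003, -0.0014] rows 9.4 0.0
```

```bash
python3 -m inch '[[-0.22,-0.25,0,0,0,0,1],[-0.44,-0.5,0,0,0,0,1],[-0.63,-0.75,0,0,0,0,1],[-0.71,-1,0,0,0,0,1]]'; python3 -c "
from h import *
go((.42,.26,.22,172.3),(.44,.08,.2,172.3),(.455,-.119,.12,172.3))"
```

```text
clock: 1.3
position: [0.4152, 0.2192, 0.2212]
tool_rot: [3.141, 0.001, 3.006]
force: [1.5, 0.4, -0.4]
grip_width: 0.0855
finger_force: 0.0
t1.30 pos [0.4152 0.2192 0.2212] yaw 172.2 jig [-135.3   47.4] w0.0855 F [ 1.5  0.4 -0.4] q [-0.67  0.26  0.07  1.99 -0.02  0.89  0.85]
    [0.0038, 0.2056, 0.0062] [0.0001, 0.0004, -0.001] rows 0.7 0.0
    [-0.2172, -0.6726, 0.1061] [0.0001, 0.0004, -0.001] rows 2.3 0.0
    [-0.4261, -1.6483, 0.5061] [0.0001, 0.0004, -0.001] rows 5.7 0.0
```

```bash
python3 -m inch '[[-0.05,-0.25,0.1,0,0,0,1],[-0.12,-0.5,0.2,0,0,0,1],[-0.25,-0.75,0.3,0,0,0,1],[-0.38,-1,0.4,0,0,0,1]]'; python3 -c "
from h import *
go((.455,-.119,.025,172.3))"
```

```text
clock: 1.8
position: [0.4629, 0.0112, 0.1409]
tool_rot: [3.141, 0.001, 3.007]
force: [1.9, 1.0, 0.1]
grip_width: 0.0856
finger_force: 0.0
t1.80 pos [0.4629 0.0112 0.1409] yaw 172.3 jig [-118.5 -165.3] w0.0856 F [1.9 1.  0.1] q [-0.27  0.37  0.14  2.09 -0.08  0.68  1.37]
    [-0.0476, -0.6504, 0.5793] [0.0002, 0.0006, -0.0001] rows 2.8 0.0
```

```bash
python3 -m inch '[[-0.05,-0.3,0.2,0,0,0,0.85],[-0.048,-0.65,0.4,0,0,0,0.8],[-0.048,-0.65,0.5,0,0,0,0.8],[-0.048,-0.65,0.605,0,0,0,0.8],[-0.048,-0.65,0.605,0,0,0,0.75],[-0.048,-0.65,0.605,0,0,0,0.75]]'; python3 -c "
from h import *
go((.455,-.119,.02,172.3))
f=grab('side'); u,v=proj(f,[.455,-.119,.02])[0].astype(int); print(u,v)
cv2.imwrite('pics/g1.png',cv2.resize(f['img'][v-60:v+40,u-70:u+70],None,fx=5,fy=5,interpolation=cv2.INTER_CUBIC)[:,:,::-1])"
```

```text
clock: 2.55
position: [0.4548, -0.1172, 0.021]
tool_rot: [3.142, 0.001, 3.007]
force: [0.6, 0.2, 0.2]
grip_width: 0.0642
finger_force: 0.0
t2.55 pos [ 0.4548 -0.1172  0.021 ] yaw 172.3 jig [-145.3 -291.1] w0.0642 F [0.6 0.2 0.2] q [ 0.06  0.61  0.09  2.14 -0.14  0.4   1.69]
    [-0.0022, -0.0089, 0.0048] [0.0, 0.0005, -0.0001] rows 0.0 0.0
291 299
```

View pics/g1.png

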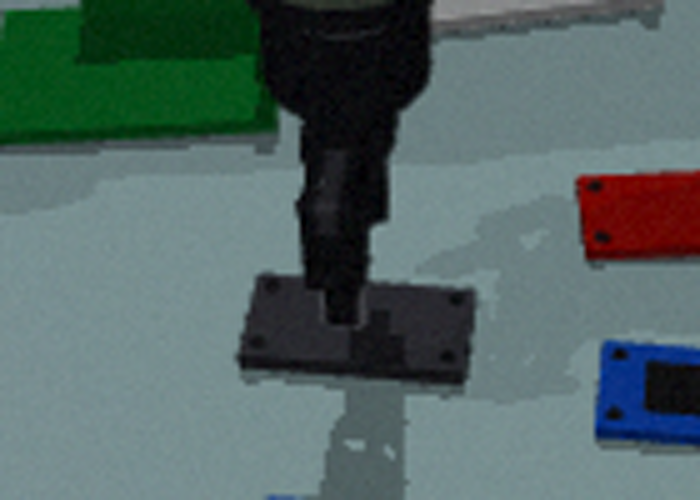

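The near fingertip appears at crop (343,325), drawn over the plate, so it is still above it. I'll work out its height.

```bash
python3 -c "
from h import *
f=grab('side')
for uv in ([289.6,304],[289.6,303]):
    d=rays(f,[uv])@f['R']; c=-f['R'].T@f['t']
    for y in(-.149,-.157): print(c+d[0]*((y-c[1])/d[0,1]))
W=world(f); sel=W[285:306,280:300].reshape(-1,3); sel=sel[(sel[:,1]<-.14)&(sel[:,2]>.012)]; print(sel[np.argsort(sel[:,2])][:8])
"
```

```text
[ 0.45060223 -0.149       0.03763231]
[ 0.45100117 -0.157       0.04598828]
[ 0.4507148  -0.149       0.04098914]
[ 0.45111256 -0.157       0.04931003]
[[ 0.45427536 -0.15758213  0.04648822]
 [ 0.458943   -0.15833137  0.0471168 ]
 [ 0.44266791 -0.15510862  0.04761994]
 [ 0.45665433 -0.1589989   0.04789123]
 [ 0.46127386 -0.15615615  0.04809482]
 [ 0.4589711  -0.15659403  0.04862704]
 [ 0.4404169  -0.15410058  0.04996835]
 [ 0.45906994 -0.15665894  0.05200735]]
```

```bash
python3 -c "
from h import *
f=grab('side'); W=world(f)*1000
for r in range(288,320): print(r,[tuple(W[r,c].round().astype(int).tolist()) for c in (286,289,291)], f['img'][r,289])
"
```

```text
288 [(446, -184, 124), (453, -187, 127), (457, -184, 124)] [15 14 17]
289 [(446, -187, 124), (453, -185, 122), (457, -184, 121)] [ 6  7 12]
290 [(446, -184, 118), (453, -187, 121), (457, -183, 117)] [13 12 14]
291 [(445, -171, 103), (452, -170, 101), (457, -184, 115)] [10 12 16]
292 [(445, -176, 104), (452, -174, 101), (457, -185, 113)] [ 8 13 11]
293 [(445, -176, 101), (452, -178, 103), (457, -183, 107)] [14 12 13]
294 [(445, -181, 103), (452, -179, 100), (456, -184, 106)] [10  9 16]
295 [(445, -181, 100), (452, -180, 98), (456, -186, 104)] [ 9 14 17]
296 [(445, -183, 99), (452, -181, 97), (456, -183, 98)] [3 6 8]
297 [(444, -163, 75), (451, -161, 73), (456, -182, 94)] [11 10 13]
298 [(444, -163, 72), (451, -165, 74), (455, -164, 73)] [13 14 17]
299 [(444, -164, 70), (450, -160, 66), (455, -165, 70)] [13  9 12]
300 [(444, -163, 66), (450, -162, 65), (455, -165, 67)] [13 11 13]
301 [(443, -165, 64), (450, -158, 57), (455, -166, 65)] [17 16 17]
302 [(443, -163, 59), (450, -161, 57), (455, -165, 60)] [13 11 17]
303 [(443, -156, 48), (450, -162, 55), (455, -161, 53)] [ 7 10 10]
304 [(44
[... 342 characters left out ...]
137, 8), (453, -137, 8)] [36 39 45]
310 [(441, -139, 7), (448, -139, 7), (453, -140, 7)] [44 48 49]
311 [(441, -142, 6), (448, -146, 11), (453, -144, 9)] [33 35 39]
312 [(441, -141, 2), (448, -146, 8), (453, -145, 6)] [17 20 23]
313 [(441, -144, 2), (448, -145, 3), (453, -141, -2)] [22 28 26]
314 [(441, -146, 0), (448, -145, -1), (453, -147, 1)] [58 69 69]
315 [(441, -149, 0), (448, -148, -2), (453, -148, -2)] [80 96 97]
316 [(441, -153, 1), (448, -153, 0), (453, -151, -1)] [ 83 100 103]
317 [(441, -153, -3), (448, -153, -3), (453, -156, 1)] [115 136 139]
318 [(441, -159, 1), (448, -156, -3), (453, -158, -1)] [117 141 142]
319 [(441, -159, -2), (448, -160, -1), (453, -161, -1)] [112 134 133]
```

```bash
python3 -m inch '[[0,-0.009,0.02,0,0,0,0.8],[0,-0.009,0.05,0,0,0,0.8],[0,-0.009,0.05,0,0,0,0.8]]'
cat >> h.py <<'E'
def tip():  # lowest finger points seen by the side camera near the TCP column
    f=grab('side'); W=world(f); p=bot.observe()['position']
    for nm,f,W in(('side',f,W),('top',(g:=grab('top')),world(g))):
        P=W.reshape(-1,3); m=(np.hypot(P[:,0]-p[0],P[:,1]-p[1])<.07)&(P[:,2]>.014)&(P[:,2]<.12)&(f['img'].reshape(-1,3).max(1)<30)
        Q=P[m]; Q=Q[np.argsort(Q[:,2])]; print(nm,len(Q),(Q[:6]*1000).round().tolist())
E
python3 -c "
from h import *
tip()"
```

```text
clock: 3.08
position: [0.4538, -0.1192, 0.0097]
tool_rot: [-3.142, -0.001, 3.006]
force: [0.7, 0.3, 0.4]
grip_width: 0.0683
finger_force: 0.0
side 239 [[468.0, -89.0, 44.0], [458.0, -85.0, 44.0], [456.0, -86.0, 45.0], [468.0, -87.0, 46.0], [445.0, -168.0, 48.0], [450.0, -165.0, 48.0]]
top 0 []
```

```bash
python3 -c "
from h import *
f=grab('side'); s=bot.observe(); print(s['position'],s['force'])
u,v=proj(f,s['position'])[0].astype(int); print(u,v)
cv2.imwrite('pics/g2.png',cv2.resize(f['img'][v-35:v+25,u-40:u+40],None,fx=9,fy=9,interpolation=cv2.INTER_CUBIC)[:,:,::-1])"
```

```text
[ 0.45404629 -0.119201    0.01017128] [ 0.08421755 -0.05840948 -0.32739954]
291 302
```

View pics/g2.png

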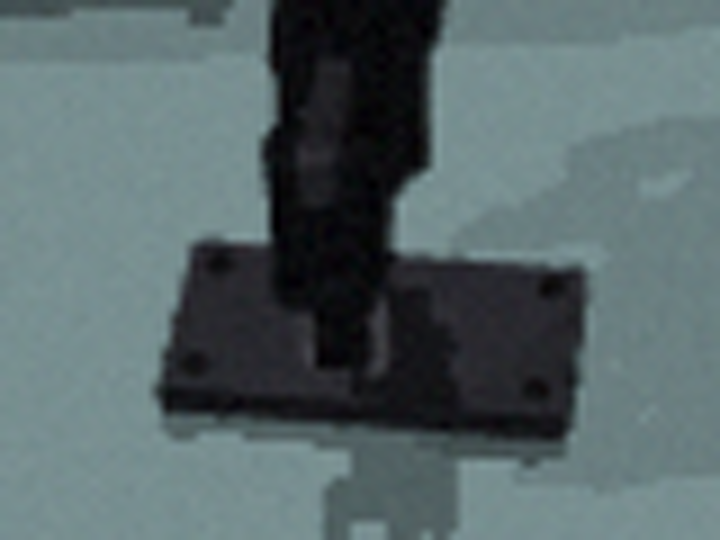

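The near fingertip is at crop (345,380), about 20 mm above the table, so it has to go lower. I'll continue down, watching the force.

```bash
python3 -m inch '[[0,0,0.02,0,0,0,0.8],[0,0,0.04,0,0,0,0.8],[0,0,0.04,0,0,0,0.8]]'; python3 -c "
from h import *
f=grab('side'); s=bot.observe(); print(s['position'],s['force'])
u,v=291,302
cv2.imwrite('pics/g3.png',cv2.resize(f['img'][v-35:v+25,u-40:u+40],None,fx=9,fy=9,interpolation=cv2.INTER_CUBIC)[:,:,::-1])
W=world(f)*1000
for r in range(300,322): print(r,[tuple(W[r,c].round().astype(int).tolist()) for c in (288,290,292)], f['img'][r,290])
"
```

```text
clock: 3.6
position: [0.4538, -0.1192, 0.0018]
tool_rot: [-3.142, -0.001, 3.006]
force: [0.1, -0.0, 0.1]
grip_width: 0.0681
finger_force: 0.0
[ 0.45396027 -0.11919651  0.00202255] [0.06530117 0.04316484 0.42868098]
300 [(449, -183, 86), (454, -190, 93), (458, -186, 89)] [11 16 14]
301 [(449, -183, 83), (454, -187, 87), (458, -185, 85)] [14 12 13]
302 [(449, -187, 83), (454, -187, 84), (458, -187, 83)] [ 9 10  8]
303 [(449, -184, 77), (453, -186, 79), (458, -186, 79)] [10 12 15]
304 [(448, -168, 58), (453, -185, 76), (458, -186, 76)] [11 12 14]
305 [(448, -167, 53), (452, -165, 52), (457, -162, 48)] [11 10 12]
306 [(448, -167, 50), (452, -168, 51), (456, -160, 42)] [ 7  5 13]
307 [(448, -168, 48), (452, -166, 46), (456, -161, 40)] [ 5  2 10]
308 [(447, -165, 41), (452, -169, 46), (456, -161, 36)] [ 8 10  9]
309 [(447, -168, 41), (452, -171, 44), (456, -164, 36)] [ 8 11 12]
310 [(447, -167, 37), (452, -169, 39), (456, -164, 33)] [17 22 24]
311 [(446, -145, 9), (450, -143, 7), (455, -147, 11)] [39 40 42]
312 [(446, -145, 6), (451, -147, 8), (455, -147, 8)] [21 24 26]
313 [(446, -148, 6), (450, -145, 3), (455, -146, 4)] [22 23 25]
314 [(445, -146, 0), (450, -144, -2), (455, -146, 0)] [63 74 76]
315 [(445, -146, -3), (450, -148, -1), (455, -148, -1)] [79 98 97]
316 [(445, -149, -4), (450, -150, -3), (455, -151, -1)] [81 98 98]
317 [(446, -153, -2), (451, -158, 3), (455, -158, 2)] [76 98 97]
318 [(446, -157, -2), (450, -154, -5), (455, -157, -2)] [79 96 96]
319 [(446, -164, 2), (450, -160, -2), (455, -158, -4)] [82 97 98]
320 [(446, -164, -1), (450, -164, -1), (455, -164, -1)] [80 96 99]
321 [(446, -165, -4), (450, -166, -3), (455, -167, -1)] [80 95 97]
```

View pics/g3.png

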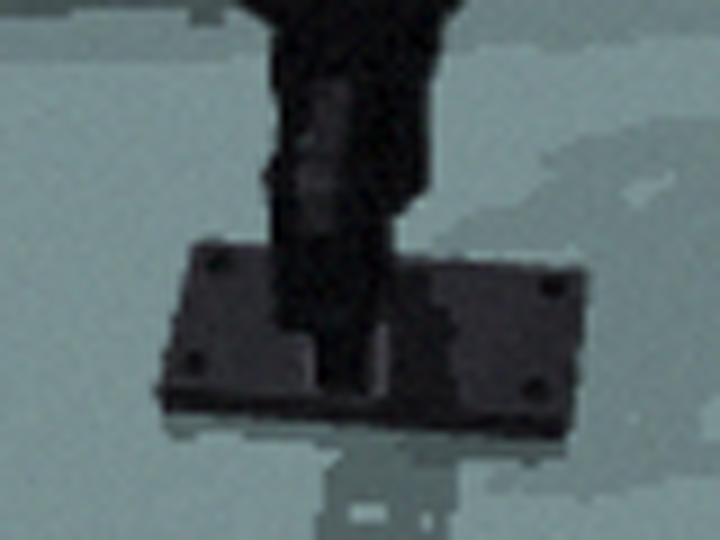

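```bash
python3 -m inch '[[0,0,0.02,0,0,0,0.8],[0,0,0.04,0,0,0,0.8],[0,0,0.04,0,0,0,0.8]]'; python3 -c "
from h import *
f=grab('side')
u,v=291,302
cv2.imwrite('pics/g4.png',cv2.resize(f['img'][v-35:v+25,u-40:u+40],None,fx=9,fy=9,interpolation=cv2.INTER_CUBIC)[:,:,::-1])
"
```

```text
clock: 4.03
position: [0.4539, -0.1192, -0.0061]
tool_rot: [-3.142, -0.001, 3.006]
force: [-0.0, 0.8, 0.5]
grip_width: 0.0685
finger_force: 0.0
```

View pics/g4.png

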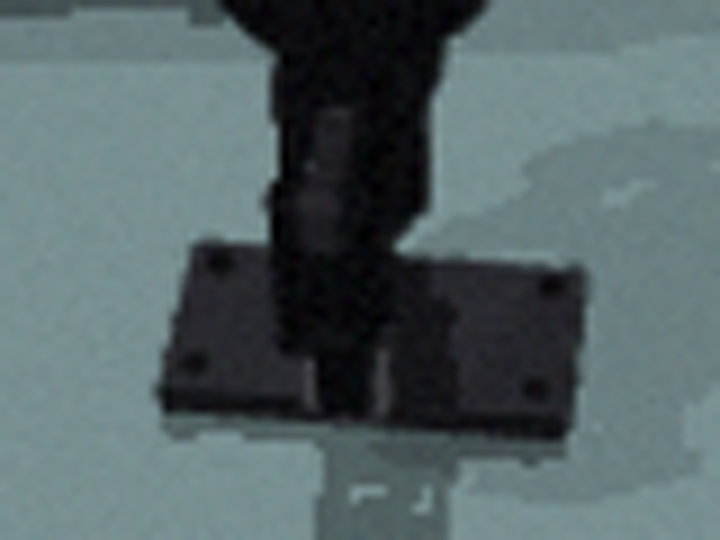

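```bash
python3 -m inch '[[0,0,0.03,0,0,0,0.8],[0,0,0.03,0,0,0,0.6],[0,0,0.03,0,0,0,0.5],[0,0,0.03,0,0,0,0.5],[0,0,0.03,0,0,0,0.5],[0,0,0.03,0,0,0,0.5]]' 40
```

```text
clock: 4.82
position: [0.4541, -0.1192, -0.0117]
tool_rot: [-3.142, 0.0, 3.006]
force: [-0.9, -0.1, -0.1]
grip_width: 0.0428
finger_force: 0.0
```

```bash
python3 -m inch '[[0,0,0,0,0,0,0.8],[0,0,0,0,0,0,0.8],[0,0,0.015,0,0,0,0.8],[0,0,0.03,0,0,0,0.8],[0,0,0.03,0,0,0,0.5],[0,0,0.03,0,0,0,0.5],[0,0,0.03,0,0,0,0.5],[0,0,0.03,0,0,0,0.5]]' 40
```

```text
clock: 5.82
position: [0.4539, -0.1191, -0.0177]
tool_rot: [3.142, -0.0, 3.006]
force: [-1.1, 1.6, 6.4]
grip_width: 0.0544
finger_force: 41.2
```

```bash
python3 -c "
from h import *
x,y=jig(-6,-24); print(x,y)
go((.48,.05,.09,180),(x,y,.09,188.4),(x,y,-.0065,188.4))"
```

```text
0.55357035868772 0.16738096583751383
t5.83 pos [ 0.4539 -0.1191 -0.0177] yaw 172.3 jig [-146.4 -292.9] w0.0544 F [-1.1  1.6  6.4] q [ 0.08  0.69  0.07  2.14 -0.14  0.31  1.7 ]
    [-0.0151, 0.8555, -0.5386] [0.0001, -0.0002, -0.086] rows 3.2 0.7
    [-0.3005, 1.4866, -0.5386] [0.0001, -0.0002, -0.1794] rows 5.2 1.5
    [-0.3007, 1.4866, -0.0561] [0.0001, -0.0002, -0.1794] rows 4.9 1.5
```

```bash
python3 -m inch '[[0,0,-0.1,0,0,0,0.5],[0,0,-0.3,0,0,0,0.5],[-0.05,0.25,-0.5,0,0,-0.1,0.5],[-0.1,0.5,-0.55,0,0,-0.18,0.5],[-0.2,0.75,-0.55,0,0,-0.18,0.5],[-0.3,1,-0.55,0,0,-0.18,0.5]]'; python3 -c "
from h import *
x,y=jig(-6,-24)
go((x,y,-.0065,188.4))"
```

```text
clock: 6.58
position: [0.5412, 0.0725, 0.0925]
tool_rot: [-3.142, 0.001, -2.994]
force: [0.1, -0.4, -1.2]
grip_width: 0.0543
finger_force: 43.0
t6.58 pos [0.5412 0.0725 0.0925] yaw -171.5 jig [ -32.1 -116.1] w0.0543 F [ 0.1 -0.4 -1.2] q [-0.29  0.56  0.07  1.91 -0.06  0.67  1.53]
    [-0.1307, 0.4603, 0.4949] [-0.0, 0.0003, 0.0006] rows 2.2 0.0
```

Held (force z −1.2 N). I'll place it slightly above the bed and let go.

```bash
python3 -m inch '[[-0.07,0.23,0,0,0,0,0.5],[-0.13,0.46,0.1,0,0,0,0.5],[-0.13,0.46,0.3,0,0,0,0.5],[-0.13,0.46,0.42,0,0,0,0.5],[-0.13,0.46,0.47,0,0,0,0.5],[-0.13,0.46,0.49,0,0,0,0.5],[-0.13,0.46,0.49,0,0,0,0.5]]'
```

```text
clock: 7.45
position: [0.5531, 0.1657, -0.0052]
tool_rot: [3.141, 0.001, -2.994]
force: [-0.6, 1.2, -1.3]
grip_width: 0.054
finger_force: 43.0
```

```bash
python3 -m inch '[[0,0,0.01,0,0,0,0.5],[0,0,0.013,0,0,0,0.76],[0,0,0.01,0,0,0,0.76],[0,0,0,0,0,0,0.76],[0,0,-0.25,0,0,0,0.8],[0,0,-0.5,0,0,0,0.8]]'; python3 -c "
from h import *
f=grab('top'); plates(f,kinds=('dark','blue','red'))
x,y=.624,-.169
go((.55,.05,.09,180),(x,y,.06,171.8),(x,y,-.0165,171.8))"
```

```text
clock: 8.2
position: [0.5523, 0.1656, 0.0954]
tool_rot: [-3.141, -0.001, -2.994]
force: [0.9, 0.3, 0.8]
grip_width: 0.0684
finger_force: 0.0
dark [  9. 394.] z54.5  x201.1 y824.5  257x57 yaw 2.2
dark [513. 290.] z8.3  x457.0 y-378.6  65x31 yaw 3.2
dark [425. 223.] z8.0  x624.3 y-168.4  64x30 yaw -8.4
blue [513. 290.] z8.0  x456.7 y-377.9  109x56 yaw 3.1
blue [483. 227.] z8.1  x613.2 y-312.3  109x55 yaw 9.9
blue [424. 223.] z7.9  x623.7 y-167.8  109x55 yaw -8.2
blue [253. 127.] z42.5  x864.2 y256.6  128x99 yaw 81.4
red [372. 218.] z7.6  x633.4 y-41.8  87x53 yaw 1.6
t8.25 pos [0.5551 0.1663 0.1017] yaw -171.6 jig [ -4.6 -25.3] w0.0681 F [5.  1.8 8.3] q [-0.45  0.59  0.08  1.83 -0.07  0.72  1.38]
    [0.111, -0.5716, 0.0569] [0.0012, 0.0041, 0.0936] rows 1.9 0.8
    [-0.0936, -1.7093, 0.2065] [0.0015, 0.004, 0.1847] rows 5.5 1.6
    [-0.0911, -1.7098, 0.589] [0.0015, 0.004, 0.1847] rows 5.8 1.6
```

```bash
python3 -m inch '[[0,-0.25,0,0,0,0,0.8],[-0.03,-0.5,0,0,0,0.09,0.8],[-0.06,-0.75,0,0,0,0.18,0.8],[-0.09,-1,0.1,0,0,0.184,0.8]]'; python3 -c "
from h import *
x,y=.624,-.169
go((x,y,-.0168,171.8))"
```

```text
clock: 8.75
position: [0.6012, -0.0308, 0.0753]
tool_rot: [3.141, 0.003, 2.998]
force: [1.4, -0.2, 0.1]
grip_width: 0.0684
finger_force: 0.0
t8.75 pos [ 0.6012 -0.0308  0.0753] yaw 171.8 jig [  12.2 -227.1] w0.0684 F [ 1.4 -0.2  0.1] q [-0.14  0.66  0.14  1.78 -0.13  0.71  1.5 ]
    [-0.2101, -0.6676, 0.461] [0.0003, 0.0018, -0.0002] rows 2.7 0.0
```

```bash
python3 -m inch '[[-0.07,-0.25,0,0,0,0,0.8],[-0.14,-0.5,0,0,0,0,0.8],[-0.21,-0.668,0,0,0,0,0.8],[-0.21,-0.668,0.2,0,0,0,0.8],[-0.21,-0.668,0.4,0,0,0,0.8],[-0.21,-0.668,0.461,0,0,0,0.8],[-0.21,-0.668,0.461,0,0,0,0.5],[-0.21,-0.668,0.461,0,0,0,0.5],[-0.21,-0.668,0.461,0,0,0,0.5]]'; python3 -c "
from h import *
x,y=jig(-6,-24)
go((x,y,.06,188.4))"
```

```text
clock: 9.88
position: [0.6234, -0.1677, -0.0167]
tool_rot: [-3.141, 0.002, 3.0]
force: [-0.1, 0.2, -0.8]
grip_width: 0.0532
finger_force: 42.1
t9.88 pos [ 0.6234 -0.1677 -0.0167] yaw 171.9 jig [  14.1 -365.7] w0.0532 F [-0.1  0.2 -0.8] q [ 0.1   0.85  0.11  1.68 -0.14  0.62  1.72]
    [0.581, 1.6097, -0.3847] [-0.0002, 0.0011, -0.1833] rows 5.6 1.5
```

```bash
python3 -m inch '[[0,0,-0.1,0,0,0,0.5],[0,0,-0.35,0,0,0,0.5],[0.1,0.25,-0.55,0,0,-0.1,0.5],[0.2,0.5,-0.55,0,0,-0.18,0.5],[0.35,0.75,-0.55,0,0,-0.183,0.5],[0.45,1,-0.55,0,0,-0.183,0.5]]'; python3 -c "
from h import *
x,y=jig(-6,-24)
go((x,y,.0045,188.4))"
```

```text
clock: 10.62
position: [0.5611, 0.0445, 0.0939]
tool_rot: [3.141, 0.002, -2.996]
force: [0.9, 1.2, 0.3]
grip_width: 0.0535
finger_force: 42.6
t10.62 pos [0.5611 0.0445 0.0939] yaw -171.6 jig [ -16.5 -146.6] w0.0535 F [0.9 1.2 0.3] q [-0.23  0.58  0.07  1.87 -0.06  0.69  1.59]
    [-0.051, 0.6132, 0.4473] [0.0001, 0.0011, -0.0005] rows 2.4 0.0
```

```bash
python3 -m inch '[[-0.02,0.25,0,0,0,0,0.5],[-0.05,0.5,0,0,0,0,0.5],[-0.051,0.613,0.1,0,0,0,0.5],[-0.051,0.613,0.3,0,0,0,0.5],[-0.051,0.613,0.41,0,0,0,0.5],[-0.051,0.613,0.447,0,0,0,0.5],[-0.051,0.613,0.449,0,0,0,0.5],[-0.051,0.613,0.449,0,0,0,0.76],[-0.051,0.613,0.447,0,0,0,0.76],[-0.051,0.613,0.44,0,0,0,0.76],[-0.051,0.613,0.2,0,0,0,0.8],[-0.051,0.613,0,0,0,0,0.8]]'; python3 -c "
from h import *
x,y=.4668,-.2585
go((x,y,.0,174.1),(.465,-.09,.07,174.1))"
```

```text
clock: 12.12
position: [0.554, 0.1657, 0.0935]
tool_rot: [-3.142, 0.0, -2.996]
force: [-0.1, 0.3, 0.4]
grip_width: 0.0681
finger_force: 0.0
t12.12 pos [0.554  0.1657 0.0935] yaw -171.6 jig [ -5.8 -25.7] w0.0681 F [-0.1  0.3  0.4] q [-0.45  0.6   0.08  1.83 -0.07  0.72  1.38]
    [0.7401, -2.0352, 0.4676] [0.0, 0.0001, 0.1585] rows 7.1 1.3
    [0.6264, -1.2004, 0.1176] [0.0, 0.0001, 0.1585] rows 4.3 1.3
```

```bash
python3 -m inch '[[0.15,-0.25,0,0,0,0,0.8],[0.3,-0.5,0,0,0,0.09,0.8],[0.45,-0.75,0,0,0,0.158,0.8],[0.6,-1,0,0,0,0.158,0.8]]'; python3 -c "
from h import *
f=grab('top'); plates(f,kinds=('dark','blue'))
x,y=.4668,-.2585
go((x,y,-.0168,174.1))"
```

```text
clock: 12.62
position: [0.4637, -0.051, 0.0924]
tool_rot: [-3.141, 0.001, 3.038]
force: [1.3, -1.1, -0.3]
grip_width: 0.0686
finger_force: 0.0
dark [  9. 394.] z54.1  x201.1 y824.8  257x57 yaw 2.2
dark [513. 290.] z8.4  x456.5 y-378.7  64x30 yaw 3.6
dark [288. 249.] z27.3  x556.9 y162.6  64x30 yaw 8.2
dark [266. 240.] z54.4  x561.7 y193.0  115x72 yaw 7.9
blue [513. 290.] z8.0  x456.5 y-377.7  109x55 yaw 3.3
blue [465. 286.] z7.7  x466.6 y-257.7  109x55 yaw -5.6
blue [288. 249.] z27.3  x556.5 y162.6  111x54 yaw 8.2
blue [483. 227.] z7.8  x613.3 y-312.4  109x55 yaw 9.9
blue [253. 127.] z42.8  x864.2 y256.4  128x100 yaw 81.2
t12.68 pos [ 0.4601 -0.0581  0.0924] yaw 173.7 jig [-131.4 -233.5] w0.0684 F [ -4.  -12.4   0.1] q [-0.11  0.46  0.14  2.12 -0.11  0.56  1.56]
    [-0.1429, -0.9905, 0.5489] [-0.0019, -0.0008, -0.004] rows 3.7 0.0
```

```bash
python3 -m inch '[[-0.04,-0.25,0,0,0,0,0.8],[-0.08,-0.5,0,0,0,0,0.8],[-0.12,-0.75,0,0,0,0,0.8],[-0.143,-0.988,0.05,0,0,0,0.8],[-0.143,-0.988,0.25,0,0,0,0.8],[-0.143,-0.988,0.45,0,0,0,0.8],[-0.143,-0.988,0.549,0,0,0,0.8],[-0.143,-0.988,0.549,0,0,0,0.8],[-0.143,-0.988,0.549,0,0,0,0.5],[-0.143,-0.988,0.549,0,0,0,0.5],[-0.143,-0.988,0.549,0,0,0,0.5],[-0.143,-0.988,0.549,0,0,0,0.5]]'; python3 -c "
from h import *
x,y=jig(-6,-23)
go((x,y,.09,188.4))"
```

```text
clock: 14.18
position: [0.4749, -0.2515, -0.0148]
tool_rot: [-3.139, 0.006, 3.037]
force: [-5.1, -3.3, 47.6]
grip_width: 0.0457
finger_force: 40.3
t14.18 pos [ 0.4749 -0.2515 -0.0148] yaw 174.0 jig [-145.  -426.9] w0.0457 F [-5.1 -3.3 47.6] q [ 0.32  0.74  0.08  1.98 -0.13  0.43  1.96]
    [-0.175, 2.1272, -0.5294] [-0.0023, 0.0035, -0.1598] rows 7.0 1.3
```

```bash
python3 -m inch '[[0,0,0,0,0,0,0.8],[0,0,-0.02,0,0,0,0.8],[0,0,-0.1,0,0,0,0.8],[0,0,-0.3,0,0,0,0.8],[0,0,-0.3,0,0,0,0.8],[0,0,-0.3,0,0,0,0.8]]'; python3 -c "
from h import *
go((.4668,-.2585,-.0168,174.1))
f=grab('side');plates(f,kinds=('dark','blue'))
cv2.imwrite('pics/g5.png',cv2.resize(f['img'][290:430,220:400],None,fx=4,fy=4)[:,:,::-1])
go((.4668,-.2585,-.0168,174.1))"
```

```text
clock: 14.92
position: [0.4728, -0.249, 0.0426]
tool_rot: [-3.141, 0.001, 3.04]
force: [-0.4, 0.9, -0.1]
grip_width: 0.0684
finger_force: 0.0
t14.93 pos [ 0.4728 -0.249   0.0426] yaw 174.2 jig [-146.7 -424.1] w0.0684 F [-0.4  0.9 -0.1] q [ 0.3   0.63  0.1   1.97 -0.12  0.55  1.95]
    [0.025, -0.0505, 0.2971] [-0.0001, 0.0004, 0.0006] rows 1.0 0.0
dark [291. 398.] z6.6  x456.5 y-376.5  62x28 yaw 3.3
dark [366. 369.] z7.6  x613.8 y-312.4  64x28 yaw 9.4
dark [602. 189.] z-699.9  x2319.6 y1539.9  1089x116 yaw -89.8
dark [334. 108.] z50.1  x621.1 y963.8  151x136 yaw -1.1
blue [291. 400.] z6.8  x458.1 y-379.6  108x59 yaw 3.4
blue [366. 370.] z7.5  x613.4 y-314.5  111x60 yaw 9.6
blue [297. 351.] z7.1  x466.9 y-259.4  110x60 yaw -6.2
blue [427. 208.] z32.4  x867.4 y244.5  187x97 yaw 81.4
t14.97 pos [ 0.4725 -0.2488  0.0421] yaw 174.2 jig [-147.  -423.9] w0.0685 F [ 0.2 -0.2 -0.5] q [ 0.3   0.63  0.1   1.97 -0.12  0.55  1.95]
    [0.0232, -0.051, 0.2945] [0.0001, -0.0002, 0.0006] rows 1.0 0.0
```

View pics/g5.png

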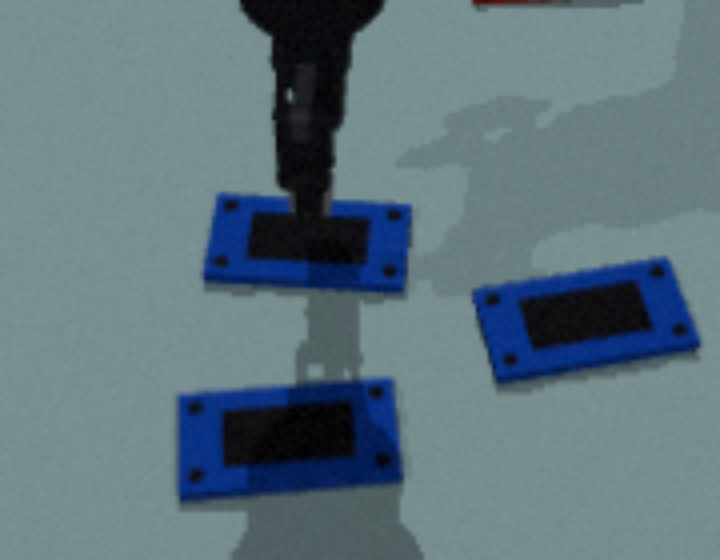

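The plate at crop (308,240) hasn't moved. The gripper came down about 10 mm short because I took the offset before the arm settled. I'll correct that.

```bash
python3 -m inch '[[0.024,-0.05,0,0,0,0,0.8],[0.024,-0.05,0.15,0,0,0,0.8],[0.024,-0.05,0.25,0,0,0,0.8],[0.024,-0.05,0.295,0,0,0,0.8],[0.024,-0.05,0.295,0,0,0,0.8],[0.024,-0.05,0.295,0,0,0,0.5],[0.024,-0.05,0.295,0,0,0,0.5],[0.024,-0.05,0.295,0,0,0,0.5],[0.024,-0.05,0.295,0,0,0,0.5]]'; python3 -c "
from h import *
x,y=jig(-6,-23)
go((x,y,.09,188.4))"
```

```text
clock: 16.1
position: [0.4679, -0.2603, -0.0142]
tool_rot: [-3.139, 0.003, 3.038]
force: [-7.0, -3.1, 37.6]
grip_width: 0.0429
finger_force: 19.2
t16.10 pos [ 0.4679 -0.2603 -0.0142] yaw 174.1 jig [-153.2 -434.6] w0.0429 F [-7.  -3.1 37.6] q [ 0.34  0.73  0.08  1.98 -0.13  0.43  1.98]
    [-0.2064, 2.1748, -0.5247] [-0.0016, 0.002, -0.159] rows 7.2 1.3
```

```bash
python3 -m inch '[[0,0,-0.03,0,0,0,0.8],[0,0,-0.03,0,0,0,0.8],[0,0,-0.03,0,0,0,0.8],[0,0,0.02,0,0,0,0.8],[0,0,0.02,0,0,0,0.8]]'; python3 -c "
from h import *
go((.4668,-.2585,-.021,174.1))"
```

```text
clock: 16.73
position: [0.4663, -0.2582, -0.0219]
tool_rot: [3.141, -0.002, 3.04]
force: [0.1, -0.3, -0.5]
grip_width: 0.0685
finger_force: 0.0
t16.73 pos [ 0.4663 -0.2582 -0.0219] yaw 174.2 jig [-154.5 -432.2] w0.0685 F [ 0.1 -0.3 -0.5] q [ 0.34  0.75  0.08  1.98 -0.13  0.42  1.98]
    [-0.0029, -0.0014, -0.0044] [0.0003, -0.001, 0.0006] rows 0.0 0.0
```

```bash
python3 -m inch '[[0,0,0,0,0,0,0.5],[0,0,0,0,0,0,0.5],[0,0,0,0,0,0,0.5],[0,0,0,0,0,0,0.5]]'; python3 -c "
from h import *
x,y=jig(-6,-23)
go((x,y,.09,188.4))"
```

```text
clock: 17.23
position: [0.4668, -0.2585, -0.0208]
tool_rot: [-3.142, -0.0, 3.039]
force: [-0.8, 0.9, 1.8]
grip_width: 0.0542
finger_force: 42.3
t17.23 pos [ 0.4668 -0.2585 -0.0208] yaw 174.1 jig [-154.  -432.6] w0.0542 F [-0.8  0.9  1.8] q [ 0.34  0.75  0.08  1.98 -0.13  0.42  1.98]
    [-0.2128, 2.1673, -0.5539] [-0.0, -0.0, -0.1584] rows 7.2 1.3
```

```bash
python3 -m inch '[[0,0,-0.1,0,0,0,0.5],[0,0,-0.35,0,0,0,0.5],[0,0.25,-0.58,0,0,-0.1,0.5],[0,0.5,-0.58,0,0,-0.158,0.5],[0,0.75,-0.58,0,0,-0.158,0.5],[-0.03,1,-0.58,0,0,-0.158,0.5],[-0.03,1,-0.58,0,0,-0.158,0.5]]'; python3 -c "
from h import *
x,y=jig(-6,-23)
go((x,y,.09,188.4))"
```

```text
clock: 18.1
position: [0.4941, -0.0562, 0.0952]
tool_rot: [3.141, 0.001, -2.99]
force: [0.4, -1.1, -0.7]
grip_width: 0.0543
finger_force: 42.8
t18.10 pos [ 0.4941 -0.0562  0.0952] yaw -171.3 jig [ -97.5 -236.5] w0.0543 F [ 0.4 -1.1 -0.7] q [-0.05  0.5   0.06  2.04 -0.05  0.61  1.77]
    [-0.4631, 1.0651, 0.0278] [0.0007, 0.0005, 0.0033] rows 3.7 0.0
```

```bash
python3 -m inch '[[-0.12,0.25,0,0,0,0.003,0.5],[-0.24,0.5,0,0,0,0.003,0.5],[-0.36,0.75,0,0,0,0.003,0.5],[-0.46,1,0,0,0,0.003,0.5],[-0.46,1,0,0,0,0.003,0.5]]'; python3 -c "
from h import *
x,y=jig(-6,-24)
go((x,y,.008,188.4))"
```

```text
clock: 18.73
position: [0.5555, 0.155, 0.0949]
tool_rot: [3.14, 0.001, -2.995]
force: [0.0, -0.6, -1.8]
grip_width: 0.0543
finger_force: 42.8
t18.73 pos [0.5555 0.155  0.0949] yaw -171.6 jig [ -5.9 -36.5] w0.0543 F [ 0.  -0.6 -1.8] q [-0.43  0.6   0.07  1.83 -0.06  0.72  1.4 ]
    [0.0006, 0.0619, 0.4344] [0.0009, 0.0003, -0.0003] rows 1.4 0.0
```

```bash
python3 -m inch '[[0,0.06,0.1,0,0,0,0.5],[0,0.06,0.3,0,0,0,0.5],[0,0.06,0.4,0,0,0,0.5],[0,0.06,0.43,0,0,0,0.5],[0,0.06,0.435,0,0,0,0.5],[0,0.06,0.435,0,0,0,0.76],[0,0.06,0.433,0,0,0,0.76],[0,0.06,0.425,0,0,0,0.76],[0,0.06,0.2,0,0,0,0.8],[0,0.06,0,0,0,0,0.8],[0,0.06,0,0,0,0,0.8]]'; python3 -c "
from h import *
go((.457,-.378,.08,183.2),(.6133,-.3128,.08,189.9))"
```

```text
clock: 20.1
position: [0.5551, 0.1636, 0.0983]
tool_rot: [3.14, 0.005, -3.0]
force: [0.3, -0.1, -1.3]
grip_width: 0.0684
finger_force: 0.0
t20.10 pos [0.5551 0.1636 0.0983] yaw -171.9 jig [ -5. -28.] w0.0684 F [ 0.3 -0.1 -1.3] q [-0.44  0.59  0.08  1.83 -0.06  0.72  1.38]
    [0.8671, -2.6119, 0.0842] [0.0009, 0.0031, 0.0543] rows 8.8 0.5
    [0.0476, -2.3991, 0.0885] [0.0007, 0.0032, -0.0201] rows 7.7 0.2
```

```bash
python3 -m inch '[[0,-0.25,0,0,0,0,0.8],[0,-0.5,0,0,0,0,0.8],[0,-0.75,0,0,0,0,0.8],[0,-1,0,0,0,0,0.8]]'; python3 -m inch '[[0,-0.25,0,0,0,0,0.8],[0,-0.5,0,0,0,0,0.8],[0,-0.75,0,0,0,0,0.8],[0.02,-1,0,0,0,-0.02,0.8],[0.02,-1,0,0,0,-0.02,0.8],[0.02,-1,0,0,0,-0.02,0.8]]'; python3 -c "
from h import *
f=grab('top');plates(f,kinds=('blue',))
go((.6133,-.3130,-.021,189.9))"
```

```text
clock: 20.6
position: [0.5815, -0.0365, 0.0948]
tool_rot: [3.142, -0.0, -3.0]
force: [0.1, 0.5, 0.2]
grip_width: 0.0687
finger_force: 0.0
clock: 21.35
position: [0.6055, -0.2331, 0.0946]
tool_rot: [3.141, -0.001, -2.969]
force: [0.5, 0.1, 1.0]
grip_width: 0.0685
finger_force: 0.0
blue [289. 250.] z35.5  x554.3 y160.6  112x57 yaw 7.9
blue [253. 127.] z42.5  x864.1 y256.6  128x100 yaw 81.4
t21.40 pos [ 0.6058 -0.2325  0.0947] yaw -170.1 jig [ -12.8 -427.2] w0.0684 F [-0.3  0.3  0.9] q [ 0.24  0.69  0.05  1.63 -0.05  0.82  2.06]
    [0.0322, -0.4035, 0.5784] [0.0005, -0.0003, 0.0005] rows 2.3 0.0
```

```bash
python3 -m inch '[[0.015,-0.2,0,0,0,0,0.8],[0.032,-0.404,0,0,0,0,0.8],[0.032,-0.404,0.2,0,0,0,0.8],[0.032,-0.404,0.4,0,0,0,0.8],[0.032,-0.404,0.54,0,0,0,0.8],[0.032,-0.404,0.578,0,0,0,0.8],[0.032,-0.404,0.578,0,0,0,0.8]]'; python3 -c "
from h import *
go((.6133,-.3130,-.021,189.9))
f=grab('side');plates(f,kinds=('blue',))"
```

```text
clock: 22.28
position: [0.6138, -0.3136, -0.02]
tool_rot: [3.142, 0.0, -2.968]
force: [-0.6, -0.6, 1.1]
grip_width: 0.0678
finger_force: 0.0
t22.27 pos [ 0.6138 -0.3136 -0.02  ] yaw -170.1 jig [ -16.7 -508.6] w0.0678 F [-0.6 -0.6  1.1] q [ 0.36  0.9   0.04  1.54 -0.05  0.7   2.17]
    [0.0019, 0.0035, 0.0048] [0.0, 0.0001, 0.0005] rows 0.0 0.0
blue [291. 400.] z6.9  x458.0 y-379.6  108x59 yaw 3.4
blue [352. 371.] z7.3  x587.1 y-318.9  59x58 yaw -80.5
blue [427. 208.] z32.4  x867.0 y243.9  186x97 yaw 81.4
```

```bash
python3 -m inch '[[0,0,0.005,0,0,0,0.5],[0,0,0.005,0,0,0,0.5],[0,0,0.005,0,0,0,0.5],[0,0,0.005,0,0,0,0.5],[0,0,-0.1,0,0,0,0.5],[0,0,-0.35,0,0,0,0.5],[0,0,-0.6,0,0,0,0.5],[0,0,-0.6,0,0,0,0.5]]'; python3 -c "
from h import *
x,y=jig(-6,-24)
go((x,y,.09,188.4))"
```

```text
clock: 23.32
position: [0.6157, -0.3156, 0.1057]
tool_rot: [-3.137, 0.007, -2.969]
force: [-0.2, -0.1, -1.3]
grip_width: 0.0543
finger_force: 42.6
t23.32 pos [ 0.6157 -0.3156  0.1057] yaw -170.1 jig [ -15.1 -510.9] w0.0543 F [-0.2 -0.1 -1.3] q [ 0.35  0.74  0.06  1.5  -0.05  0.9   2.17]
    [-0.1075, 2.4329, 0.0679] [-0.0029, 0.0043, 0.0164] rows 7.8 0.1
```

```bash
python3 -m inch '[[0,0.25,0,0,0,0,0.5],[0,0.5,0,0,0,0.016,0.5],[0,0.75,0,0,0,0.016,0.5],[0,1,0,0,0,0.016,0.5]]';python3 -m inch '[[-0.02,0.25,0,0,0,0,0.5],[-0.04,0.5,0,0,0,0,0.5],[-0.07,0.75,0,0,0,0,0.5],[-0.1,1,0,0,0,0,0.5],[-0.1,1,0,0,0,0,0.5],[-0.1,1,0,0,0,0,0.5]]'; python3 -c "
from h import *
x,y=jig(-6,-24)
go((x,y,.016,188.4))"
```

```text
clock: 23.82
position: [0.5787, -0.1157, 0.1003]
tool_rot: [-3.141, 0.001, -2.994]
force: [1.1, -0.2, -1.0]
grip_width: 0.054
finger_force: 42.6
clock: 24.58
position: [0.5694, 0.0831, 0.1]
tool_rot: [-3.141, 0.0, -2.994]
force: [0.1, -1.4, -0.3]
grip_width: 0.0544
finger_force: 42.7
t24.57 pos [0.5694 0.0831 0.1   ] yaw -171.5 jig [  -2.6 -109.7] w0.0544 F [ 0.1 -1.4 -0.3] q [-0.3   0.59  0.07  1.83 -0.06  0.72  1.52]
    [0.0167, 0.4287, 0.4199] [-0.0003, 0.0002, 0.0007] rows 1.9 0.0
```

```bash
python3 -m inch '[[0.01,0.25,0,0,0,0,0.5],[0.017,0.429,0,0,0,0,0.5],[0.017,0.429,0.2,0,0,0,0.5],[0.017,0.429,0.38,0,0,0,0.5],[0.017,0.429,0.415,0,0,0,0.5],[0.017,0.429,0.42,0,0,0,0.5],[0.017,0.429,0.422,0,0,0,0.76],[0.017,0.429,0.42,0,0,0,0.76],[0.017,0.429,0.41,0,0,0,0.76],[0.017,0.429,0.2,0,0,0,0.8],[0.017,0.429,0,0,0,0,0.8],[0.017,0.429,0,0,0,0,0.8]]'; python3 -c "
from h import *
go((.457,-.3785,.08,183.2))"
```

```text
clock: 26.08
position: [0.5551, 0.1683, 0.1026]
tool_rot: [3.141, 0.005, -2.994]
force: [-0.6, -0.5, -1.1]
grip_width: 0.0682
finger_force: 0.0
t26.07 pos [0.5551 0.1683 0.1026] yaw -171.6 jig [ -4.3 -23.3] w0.0682 F [-0.6 -0.5 -1.1] q [-0.45  0.59  0.07  1.82 -0.06  0.73  1.38]
    [0.887, -2.6325, 0.106] [0.0008, 0.003, 0.0582] rows 8.9 0.5
```

```bash
python3 -m inch '[[0.08,-0.25,0,0,0,0,0.8],[0.16,-0.5,0,0,0,0.03,0.8],[0.24,-0.75,0,0,0,0.058,0.8],[0.33,-1,0,0,0,0.058,0.8]]';python3 -m inch '[[0.08,-0.25,0,0,0,0,0.8],[0.16,-0.5,0,0,0,0,0.8],[0.24,-0.75,0,0,0,0,0.8],[0.33,-1,0,0,0,0,0.8],[0.33,-1,0,0,0,0,0.8],[0.33,-1,0,0,0,0,0.8]]';  python3 -c "
from h import *
f=grab('top');plates(f,kinds=('blue','red'))
go((.457,-.3785,-.021,183.2))"
```

```text
clock: 26.58
position: [0.517, -0.0412, 0.0992]
tool_rot: [-3.141, -0.0, -3.086]
force: [1.4, -1.1, -0.9]
grip_width: 0.0683
finger_force: 0.0
clock: 27.32
position: [0.4629, -0.2425, 0.0992]
tool_rot: [3.141, -0.0, -3.085]
force: [0.0, 1.4, 0.3]
grip_width: 0.0679
finger_force: 0.0
blue [288. 250.] z43.3  x553.2 y161.6  111x58 yaw 8.3
blue [253. 127.] z42.7  x864.1 y256.6  128x100 yaw 81.6
red [373. 222.] z7.5  x624.0 y-42.2  106x53 yaw 1.6
t27.38 pos [ 0.4632 -0.242   0.0993] yaw -176.7 jig [-155.2 -415.7] w0.0682 F [-0.3  0.5  0.4] q [ 0.31  0.52  0.08  1.97 -0.07  0.65  2.06]
    [0.0701, -0.6802, 0.601] [0.0004, -0.0002, 0.0011] rows 2.9 0.0
```

```bash
python3 -m inch '[[0.02,-0.2,0,0,0,0,0.8],[0.05,-0.45,0,0,0,0,0.8],[0.07,-0.68,0,0,0,0,0.8],[0.07,-0.68,0.2,0,0,0,0.8],[0.07,-0.68,0.4,0,0,0,0.8],[0.07,-0.68,0.56,0,0,0,0.8],[0.07,-0.68,0.602,0,0,0,0.8],[0.07,-0.68,0.602,0,0,0,0.8]]'; python3 -c "
from h import *
go((.457,-.3785,-.021,183.2))
f=grab('side');plates(f,kinds=('blue','red'))"
```

```text
clock: 28.38
position: [0.4572, -0.379, -0.0205]
tool_rot: [3.141, -0.0, -3.084]
force: [0.1, -0.1, 0.4]
grip_width: 0.0684
finger_force: 0.0
t28.38 pos [ 0.4572 -0.379  -0.0205] yaw -176.7 jig [-181.1 -550.4] w0.0684 F [ 0.1 -0.1  0.4] q [ 0.55  0.8   0.06  1.82 -0.08  0.53  2.29]
    [0.0009, 0.0024, 0.0023] [0.0002, -0.0001, 0.0011] rows 0.0 0.0
blue [274. 401.] z6.5  x423.8 y-381.4  59x39 yaw -86.6
blue [309. 397.] z6.8  x489.9 y-377.5  60x45 yaw -85.1
blue [328. 226.] z41.7  x555.7 y151.3  111x86 yaw 8.2
blue [427. 208.] z32.7  x867.1 y243.5  186x97 yaw 81.4
red [358. 281.] z6.8  x624.1 y-44.0  109x61 yaw 1.3
```

```bash
python3 -m inch '[[0,0,0.002,0,0,0,0.5],[0,0,0.002,0,0,0,0.5],[0,0,0.002,0,0,0,0.5],[0,0,0.002,0,0,0,0.5],[0,0,-0.1,0,0,0,0.5],[0,0,-0.35,0,0,0,0.5],[0,0.1,-0.62,0,0,0,0.5],[-0.08,0.35,-0.62,0,0,0,0.5],[-0.16,0.6,-0.62,0,0,-0.03,0.5],[-0.24,0.8,-0.62,0,0,-0.058,0.5],[-0.32,1,-0.62,0,0,-0.058,0.5],[-0.32,1,-0.62,0,0,-0.058,0.5]]'; python3 -c "
from h import *
x,y=jig(-6,-24)
go((x,y,.1,188.4))"
```

```text
clock: 29.92
position: [0.5108, -0.173, 0.1048]
tool_rot: [3.141, 0.002, -2.989]
force: [0.2, -1.6, 0.0]
grip_width: 0.0539
finger_force: 42.7
t29.93 pos [ 0.5108 -0.173   0.1048] yaw -171.3 jig [ -98.1 -354.5] w0.0539 F [ 0.2 -1.6  0. ] q [ 0.17  0.53  0.06  1.92 -0.05  0.68  1.99]
    [-0.4699, 1.6499, 0.0258] [0.0003, 0.0014, 0.0037] rows 5.5 0.0
```

```bash
python3 -m inch '[[-0.08,0.25,0,0,0,0,0.5],[-0.17,0.5,0,0,0,0.003,0.5],[-0.26,0.75,0,0,0,0.003,0.5],[-0.35,1,0,0,0,0.003,0.5],[-0.4,1,0,0,0,0.003,0.5],[-0.4,1,0,0,0,0.003,0.5]]'; python3 -c "
from h import *
x,y=jig(-6,-24)
go((x,y,.024,188.4))"
```

```text
clock: 30.68
position: [0.5596, 0.0324, 0.1041]
tool_rot: [-3.141, 0.001, -2.999]
force: [-0.8, -0.8, -1.3]
grip_width: 0.054
finger_force: 42.7
t30.68 pos [0.5596 0.0324 0.1041] yaw -171.8 jig [ -19.8 -158.4] w0.0540 F [-0.8 -0.8 -1.3] q [-0.22  0.56  0.07  1.87 -0.06  0.71  1.6 ]
    [-0.0656, 0.6727, 0.4] [-0.0004, 0.0007, -0.0027] rows 2.5 0.0
```

```bash
python3 -m inch '[[-0.02,0.25,0,0,0,0,0.5],[-0.04,0.5,0,0,0,0,0.5],[-0.066,0.673,0,0,0,0,0.5],[-0.066,0.673,0.2,0,0,0,0.5],[-0.066,0.673,0.36,0,0,0,0.5],[-0.066,0.673,0.395,0,0,0,0.5],[-0.066,0.673,0.4,0,0,0,0.5],[-0.066,0.673,0.4,0,0,0,0.76],[-0.066,0.673,0.4,0,0,0,0.76],[-0.066,0.673,0.39,0,0,0,0.76],[-0.066,0.673,0.2,0,0,0,0.8],[-0.066,0.673,0,0,0,0,0.8],[-0.066,0.673,0,0,0,0,0.8]]'; python3 -c "
from h import *
go((.624,-.043,.08,181.5))"
```

```text
clock: 32.3
position: [0.5545, 0.1688, 0.1062]
tool_rot: [3.14, 0.005, -2.999]
force: [-0.3, 0.7, -0.5]
grip_width: 0.0682
finger_force: 0.0
t32.30 pos [0.5545 0.1688 0.1062] yaw -171.8 jig [ -4.9 -22.7] w0.0682 F [-0.3  0.7 -0.5] q [-0.45  0.58  0.08  1.82 -0.06  0.74  1.37]
    [-0.193, -1.098, 0.1305] [0.0009, 0.0029, 0.0741] rows 3.6 0.6
```

```bash
python3 -m inch '[[-0.04,-0.25,0,0,0,0,0.8],[-0.08,-0.5,0,0,0,0.07,0.8],[-0.12,-0.75,0,0,0,0.074,0.8],[-0.18,-1,0,0,0,0.074,0.8],[-0.19,-1,0,0,0,0.074,0.8],[-0.19,-1,0,0,0,0.074,0.8]]'; python3 -c "
from h import *
f=grab('top');plates(f,kinds=('blue','red'))
f=grab('side');plates(f,kinds=('red',))
go((.624,-.043,-.021,181.5))"
```

```text
clock: 33.05
position: [0.6186, -0.0236, 0.1026]
tool_rot: [3.141, -0.001, -3.115]
force: [0.1, 0.1, 0.0]
grip_width: 0.0684
finger_force: 0.0
blue [288. 250.] z51.3  x551.6 y161.2  111x58 yaw 8.0
blue [253. 127.] z43.3  x864.0 y256.6  128x99 yaw 81.2
red [358. 281.] z6.8  x624.1 y-43.9  109x61 yaw 1.8
t33.15 pos [ 0.6186 -0.0227  0.1029] yaw -178.4 jig [  30.5 -221.6] w0.0684 F [-0.2  0.1 -0.1] q [-0.13  0.64  0.1   1.71 -0.09  0.79  1.61]
    [-0.0247, -0.1024, 0.6193] [0.0003, -0.0004, 0.0014] rows 2.0 0.0
```

```bash
python3 -m inch '[[-0.025,-0.102,0.1,0,0,0,0.8],[-0.025,-0.102,0.35,0,0,0,0.8],[-0.025,-0.102,0.57,0,0,0,0.8],[-0.025,-0.102,0.62,0,0,0,0.8],[-0.025,-0.102,0.622,0,0,0,0.8],[-0.025,-0.102,0.622,0,0,0,0.5],[-0.025,-0.102,0.622,0,0,0,0.5],[-0.025,-0.102,0.622,0,0,0,0.5],[-0.025,-0.102,0.622,0,0,0,0.5]]'; python3 -c "
from h import *
x,y=jig(-6,-24)
go((x,y,.09,188.4))"
```

```text
clock: 34.28
position: [0.6255, -0.0444, -0.0193]
tool_rot: [3.142, 0.002, -3.115]
force: [-1.9, 1.1, 9.2]
grip_width: 0.0541
finger_force: 42.1
t34.27 pos [ 0.6255 -0.0444 -0.0193] yaw -178.5 jig [  34.3 -244. ] w0.0541 F [-1.9  1.1  9.2] q [-0.07  0.83  0.08  1.73 -0.1   0.58  1.66]
    [0.3301, 1.068, -0.547] [-0.0001, 0.0015, -0.0763] rows 4.0 0.6
```

```bash
python3 -m inch '[[0,0,-0.1,0,0,0,0.5],[0,0,-0.35,0,0,0,0.5],[0.03,0.1,-0.63,0,0,0,0.5],[0.12,0.35,-0.63,0,0,-0.03,0.5],[0.21,0.6,-0.63,0,0,-0.076,0.5],[0.28,0.8,-0.63,0,0,-0.076,0.5],[0.31,0.9,-0.63,0,0,-0.076,0.5],[0.31,0.9,-0.63,0,0,-0.076,0.5]]'; python3 -c "
from h import *
x,y=jig(-6,-24)
go((x,y,.033,188.4))"
```

```text
clock: 35.28
position: [0.5578, 0.1351, 0.106]
tool_rot: [3.141, 0.001, -2.994]
force: [0.6, -0.2, -1.1]
grip_width: 0.0538
finger_force: 43.2
t35.27 pos [0.5578 0.1351 0.106 ] yaw -171.5 jig [ -6.5 -56.6] w0.0538 F [ 0.6 -0.2 -1.1] q [-0.4   0.58  0.08  1.83 -0.06  0.73  1.43]
    [-0.0022, 0.1628, 0.3652] [0.0002, 0.0009, 0.0008] rows 1.3 0.0
```

```bash
python3 -m inch '[[0,0.163,0,0,0,0,0.5],[0,0.163,0.2,0,0,0,0.5],[0,0.163,0.33,0,0,0,0.5],[0,0.163,0.36,0,0,0,0.5],[0,0.163,0.367,0,0,0,0.5],[0,0.163,0.367,0,0,0,0.76],[0,0.163,0.365,0,0,0,0.76],[0,0.163,0.35,0,0,0,0.76],[0,0.163,0.15,0,0,0,0.8],[0,-0.1,0,0,0,0,0.8],[0,-0.4,0,0,0,0,0.8],[0,-0.7,0,0,0,0,0.8],[0,-0.7,0,0,0,0,0.8]]'; python3 -c "
from h import *
f=grab('top');plates(f,kinds=('blue','red'))
cv2.imwrite('pics/s1.png',cv2.resize(f['img'][205:305,235:335],None,fx=6,fy=6)[:,:,::-1])
f=grab('side');plates(f,kinds=('red',))
go()"
```

```text
clock: 36.9
position: [0.5785, -0.0104, 0.1054]
tool_rot: [-3.139, 0.001, -3.003]
force: [0.3, 0.7, -0.3]
grip_width: 0.0685
finger_force: 0.0
blue [253. 128.] z43.0  x863.8 y256.6  128x99 yaw 81.8
red [288. 249.] z59.4  x552.8 y160.7  108x52 yaw 8.0
red [321. 220.] z58.5  x537.6 y156.3  78x63 yaw 8.2
t37.00 pos [ 0.5782 -0.005   0.1051] yaw -171.7 jig [  -6.8 -198.1] w0.0684 F [0.2 1.3 0.4] q [-0.14  0.58  0.07  1.82 -0.06  0.74  1.67]
```

View pics/s1.png

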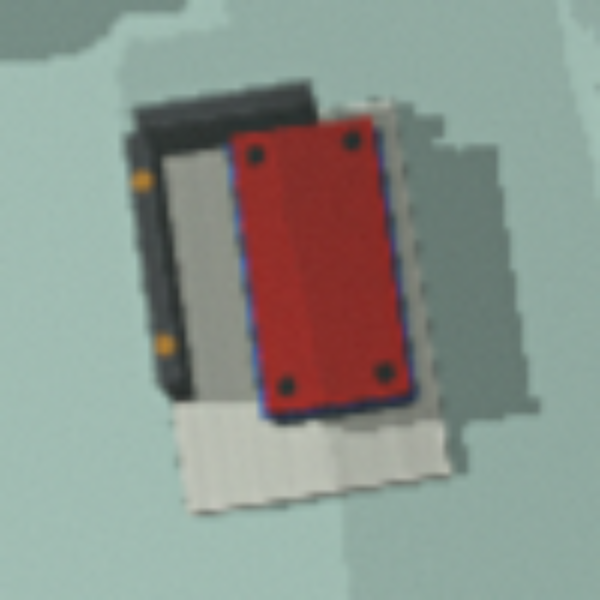

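The stack is neat, with the red cover at crop (320,265) about 30 mm off the long fence and a few mm short of the end fence. To square it I'll turn the tool 90° and push with tilted fingertips at each level.

```bash
python3 -m inch '[[0,0.03,0,0,0,0.12,0.8],[0,0.06,0,0,0,0.24,0.8],[0,0.1,0,0,0,0.36,0.8],[0,0.15,0,0,0,0.48,0.8],[0,0.2,0,0,0,0.6,0.8],[0,0.25,0,0,0,0.72,0.8],[0,0.3,0,0,0,0.84,0.8],[0,0.35,0,0,0,0.96,0.8],[0,0.4,0,0,0,1,0.8],[0,0.4,0,0,0,1,0.8],[0,0.4,0,0,0,1,0.8]]'; python3 -c "
from h import *
x,y=jig(-8,-105)
go((x,y,.06,98.4))"
```

```text
clock: 38.38
position: [0.5664, 0.0749, 0.1049]
tool_rot: [-3.142, -0.0, 1.72]
force: [-0.1, 0.3, 0.2]
grip_width: 0.0681
finger_force: 0.0
t38.38 pos [0.5664 0.0749 0.1049] yaw 98.5 jig [  -6.8 -117.3] w0.0681 F [-0.1  0.3  0.2] q [-0.58  0.63  0.5   1.86 -0.43  0.76  0.3 ]
    [0.0617, -0.0056, 0.2243] [-0.0, -0.0001, 0.0014] rows 0.7 0.0
```

```bash
python3 -m inch '[[0,0,0.1,0,0.06,0,0.8],[0,0,0.25,0,0.133,0,0.8],[0,0,0.42,0,0.133,0,0.8],[0,0,0.53,0,0.133,0,0.8],[0,0,0.56,0,0.133,0,0.8],[0,0,0.56,0,0.133,0,0.8]]'
cat >> h.py <<'E'
def goj(*t):  # jig (x mm,y mm,z m) targets at unchanged orientation; rows needed from the present pose
    s=bot.observe(); R=Ro.from_euler('xyz',s['tool_rot']); p=s['position']; z=R.as_matrix()[:,2]
    print('t%.2f jig'%s['clock'],tojig(*p[:2]).round(1),'z%.4f'%p[2],'toolz in jig',(tojig(*(JO+z[:2]))/1000).round(3),'F jig',(tojig(*(JO+s['force'][:2]))/1000).round(1),s['force'][2].round(1))
    for a,b,c in t: print('   ',(R.inv().apply(np.r_[jig(a,b),c]-p)/.2).round(4).tolist())
E
python3 -c "
from h import *
goj((-7,-90,-.007),(-7,-60,-.007),(-7,-38,-.007),(-7,-38,0),(-7,-38,.01))"
```

```text
clock: 39.12
position: [0.5666, 0.0743, -0.0069]
tool_rot: [3.141, -0.209, 1.717]
force: [-0.3, -0.0, 0.1]
grip_width: 0.0683
finger_force: 0.0
t39.12 jig [  -6.7 -118. ] z-0.0069 toolz in jig [0.    0.207] F jig [-0.3  0. ] 0.1
    [0.1366, -0.0017, 0.0297]
    [0.2833, -0.0017, 0.0608]
    [0.3909, -0.0017, 0.0836]
    [0.3982, -0.0017, 0.0494]
    [0.4085, -0.0017, 0.0005]
```

```bash
python3 -m inch '[[0.14,0,0.03,0,0,0,0.8],[0.18,0,0.039,0,0,0,0.8],[0.21,0,0.045,0,0,0,0.8],[0.24,0,0.051,0,0,0,0.8],[0.27,0,0.057,0,0,0,0.8],[0.3,0,0.064,0,0,0,0.8],[0.33,0,0.07,0,0,0,0.8],[0.33,0,0.07,0,0,0,0.8]]'; python3 -c "
from h import *
goj((-7,-40,-.007),(-7,-36,-.007))
f=grab('top');plates(f,kinds=('red',))
f=grab('side'); cv2.imwrite('pics/s2.png',cv2.resize(f['img'][165:275,270:390],None,fx=6,fy=5.4)[:,:,::-1])"
```

```text
clock: 40.12
position: [0.5566, 0.1418, -0.0072]
tool_rot: [3.142, -0.209, 1.717]
force: [0.7, 1.5, 1.2]
grip_width: 0.0685
finger_force: 0.5
t40.12 jig [ -6.7 -49.8] z-0.0072 toolz in jig [0.    0.208] F jig [0.9 1.4] 1.2
    [0.0479, -0.0014, 0.0093]
    [0.0674, -0.0014, 0.0134]
red [280. 240.] z59.4  x564.5 y174.4  82x51 yaw 7.7
```

View pics/s2.png

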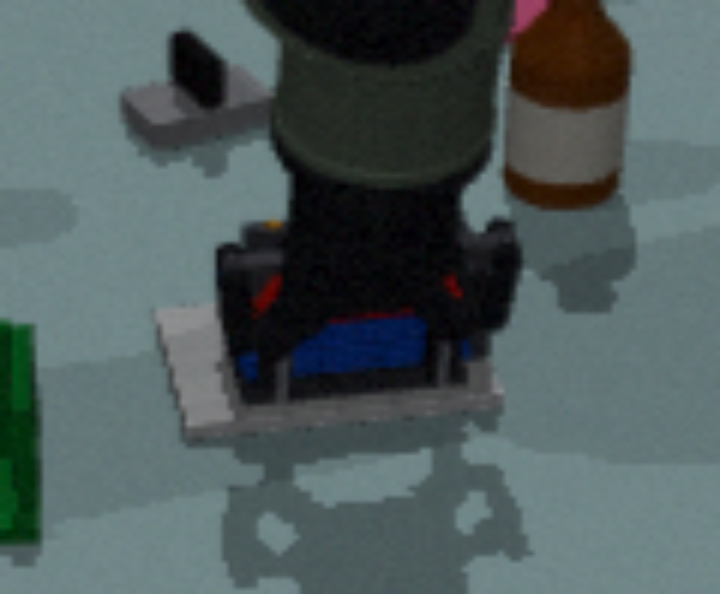

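Both fingers, at crop (265,375) and (455,370), are against the stack's lower plates, and it's sliding together. I'll keep going in small steps.

```bash
python3 -m inch '[[0.02,0,0.004,0,0,0,0.8],[0.035,0,0.007,0,0,0,0.8],[0.05,0,0.01,0,0,0,0.8],[0.05,0,0.01,0,0,0,0.8]]'; python3 -c "
from h import *
goj((-7,-34,-.007))
f=grab('top');plates(f,kinds=('red',))"; python3 -m inch '[[0.01,0,0.002,0,0,0,0.8],[0.02,0,0.004,0,0,0,0.8],[0.02,0,0.004,0,0,0,0.8]]'; python3 -c "
from h import *
goj((-7,-34,-.007))"
```

```text
clock: 40.72
position: [0.555, 0.1518, -0.0071]
tool_rot: [-3.141, -0.209, 1.717]
force: [1.0, -1.1, 0.1]
grip_width: 0.0688
finger_force: 1.0
t40.73 jig [ -6.8 -39.7] z-0.0071 toolz in jig [-0.     0.208] F jig [ 0.8 -1.3] 0.1
    [0.0278, -0.0009, 0.0052]
red [275. 241.] z59.4  x562.6 y186.1  82x47 yaw 8.0
clock: 41.15
position: [0.5545, 0.1557, -0.0071]
tool_rot: [-3.141, -0.209, 1.717]
force: [0.3, -1.9, -0.6]
grip_width: 0.0684
finger_force: 1.3
t41.15 jig [ -6.8 -35.7] z-0.0071 toolz in jig [-0.     0.208] F jig [ 0.  -1.9] -0.6
    [0.0085, -0.001, 0.0015]
```

```bash
python3 -m inch '[[0.01,0,0.002,0,0,0,0.8],[0.01,0,0.002,0,0,0,0.8]]'|grep -E 'pos|force';python3 -m inch '[[0.01,0,0.002,0,0,0,0.8],[0.01,0,0.002,0,0,0,0.8]]'|grep -E 'pos|force'; python3 -c "
from h import *
goj((-7,-34,-.007))
f=grab('top');plates(f,kinds=('red',))"
```

```text
position: [0.5542, 0.1576, -0.007]
force: [0.4, -3.0, -1.0]
finger_force: 1.5
position: [0.554, 0.1593, -0.007]
force: [1.0, -3.8, -0.9]
finger_force: 2.7
t41.65 jig [ -6.7 -32. ] z-0.0070 toolz in jig [0.    0.207] F jig [ 0.4 -3.9] -0.9
    [-0.0096, -0.0013, -0.0022]
red [272. 241.] z59.5  x562.5 y196.8  82x44 yaw 0.9
```

```bash
for i in 1; do python3 -m inch '[[0.01,0,0.002,0,0,0,0.8],[0.01,0,0.002,0,0,0,0.8]]'|grep -E 'pos|force';python3 -m inch '[[0.01,0,0.002,0,0,0,0.8],[0.01,0,0.002,0,0,0,0.8]]'|grep -E 'pos|force';python3 -m inch '[[0.01,0,0.002,0,0,0,0.8],[0.01,0,0.002,0,0,0,0.8]]'|grep -E 'pos|force'; done; python3 -c "
from h import *
goj((-7,-34,-.007))
f=grab('top');plates(f,kinds=('red',))
f=grab('side'); cv2.imwrite('pics/s3.png',cv2.resize(f['img'][165:275,270:390],None,fx=6,fy=5.4)[:,:,::-1])"
```

```text
position: [0.5538, 0.1611, -0.007]
force: [0.5, -6.6, -0.9]
finger_force: 3.3
position: [0.5537, 0.1626, -0.007]
force: [1.9, -8.3, -0.2]
finger_force: 5.0
position: [0.5537, 0.1628, -0.007]
force: [1.5, -17.1, 1.2]
finger_force: 9.7
t42.45 jig [ -6.5 -28.5] z-0.0070 toolz in jig [0.001 0.204] F jig [ -1.  -17.1] 1.2
    [-0.0267, -0.0025, -0.0057]
red [270. 241.] z59.3  x565.2 y197.4  74x40 yaw 7.5
```

View pics/s3.png

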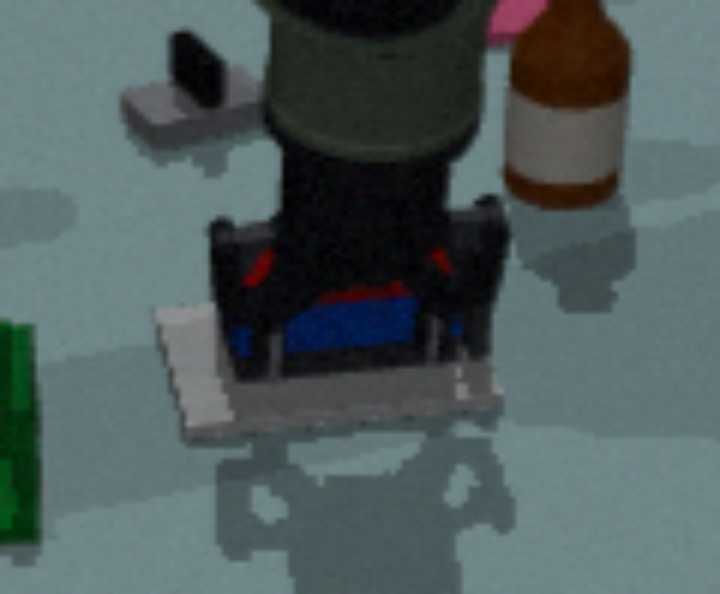

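```bash
python3 -m inch '[[-0.02,0,-0.004,0,0,0,0.8],[-0.012,0,-0.043,0,0,0,0.8],[0.008,0,-0.039,0,0,0,0.8],[0.008,0,-0.039,0,0,0,0.8],[-0.0036,0,-0.082,0,0,0,0.8],[0.0164,0,-0.078,0,0,0,0.8],[0.0164,0,-0.078,0,0,0,0.8],[0.0046,0,-0.121,0,0,0,0.8],[0.0246,0,-0.117,0,0,0,0.8],[0.0246,0,-0.117,0,0,0,0.8]]'; python3 -m inch '[[-0.02,0,-0.004,0,0,0,0.8],[-0.012,0,-0.043,0,0,0,0.8],[0.008,0,-0.039,0,0,0,0.8],[0.008,0,-0.039,0,0,0,0.8],[-0.0036,0,-0.082,0,0,0,0.8],[0.0164,0,-0.078,0,0,0,0.8],[0.0164,0,-0.078,0,0,0,0.8]]'; python3 -c "
from h import *
goj((-7,-60,.1),(-100,-60,.1))"
```

```text
clock: 43.8
position: [0.5542, 0.1631, 0.0177]
tool_rot: [3.14, -0.206, 1.716]
force: [-0.3, -21.3, 15.0]
grip_width: 0.0686
finger_force: 10.3
clock: 44.68
position: [0.5528, 0.1667, 0.0329]
tool_rot: [-3.142, -0.21, 1.718]
force: [1.1, -0.7, -0.6]
grip_width: 0.0682
finger_force: 0.0
t44.67 jig [ -6.8 -24.5] z0.0329 toolz in jig [-0.     0.208] F jig [ 1.  -0.8] -0.6
    [-0.1036, -0.0009, -0.3649]
    [-0.1032, -0.4659, -0.3648]
```

```bash
python3 -m inch '[[-0.06,0,-0.01,0,0,0,0.8],[-0.2,0,-0.1,0,0,0,0.8],[-0.35,0,-0.35,0,0,0,0.8],[-0.5,-0.2,-0.4,0,-0.133,0,0.8],[-0.5,-0.45,-0.4,0,-0.133,0,0.8],[-0.5,-0.45,-0.4,0,-0.133,0,0.8]]'; python3 -c "
from h import *
goj()
f=grab('top');plates(f,kinds=('blue','red'))
f2=grab('side');plates(f2,kinds=('red',))
a=cv2.resize(f['img'][210:300,240:330],None,fx=4.4,fy=4.4); b=cv2.resize(f2['img'][185:265,280:370],None,fx=4.4,fy=4.95)
cv2.imwrite('pics/s4.png',np.hstack([a,b])[:,:,::-1])"
```

```text
clock: 45.42
position: [0.4775, 0.0385, 0.0904]
tool_rot: [-3.139, -0.0, 1.717]
force: [0.6, 0.1, 0.4]
grip_width: 0.0684
finger_force: 0.0
t45.42 jig [-100.1 -140.4] z0.0904 toolz in jig [-0.003  0.   ] F jig [0.6 0. ] 0.4
blue [253. 128.] z43.2  x863.9 y256.4  128x99 yaw 81.4
red [275. 250.] z59.3  x549.7 y190.8  109x54 yaw 8.0
```

View pics/s4.png

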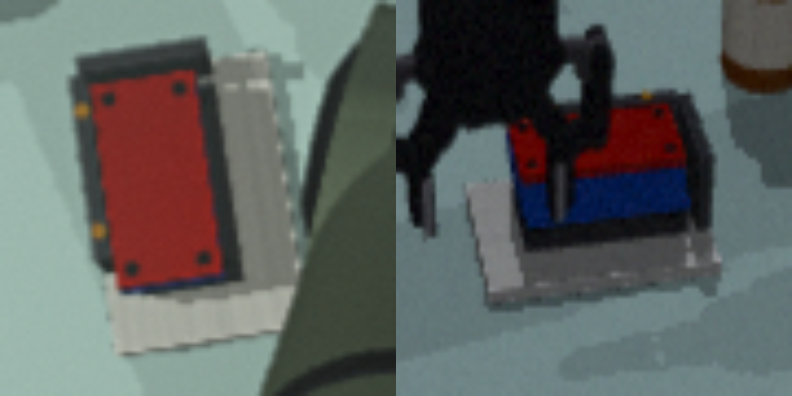

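```bash
cat >> h.py <<'E'
def stack():  # side faces of the stack in jig mm, per height band, from both depth maps
    for n in('top','side'):
        f=grab(n); W=world(f).reshape(-1,3); J=np.array([[np.cos(np.radians(JY)),np.sin(np.radians(JY))],[-np.sin(np.radians(JY)),np.cos(np.radians(JY))]])@(W[:,:2]-JO).T*1000; z=W[:,2]*1000
        for lo,hi in((13,19),(21,27),(29,35),(37,43),(45,51),(53,58.5)):
            b=(z>lo)&(z<hi)
            ya=J[1][b&(abs(J[0])<40)&(J[1]>-60)&(J[1]<-10)]; xa=J[0][b&(abs(J[1])<22)&(J[0]>-85)&(J[0]<-30)]
            print(n,lo,'y face n%d'%len(ya),np.percentile(ya,[10,50,90]).round(1) if len(ya)>3 else '','x face n%d'%len(xa),np.percentile(xa,[10,50,90]).round(1) if len(xa)>3 else '')
E
python3 -c "
from h import *
stack(); print(tojig(.5497,.1908))"
```

```text
top 13 y face n97 [-51.4 -34.3 -28.6] x face n19 [-81.6 -68.5 -60. ]
top 21 y face n33 [-35.2 -32.2 -27.8] x face n2 
top 29 y face n3  x face n2 
top 37 y face n6 [-27.5 -27.4 -27.1] x face n2 
top 45 y face n1  x face n11 [-62.6 -61.6 -60.5]
top 53 y face n92 [-25.8 -19.  -11.9] x face n117 [-60.7 -46.6 -35. ]
side 13 y face n79 [-36.7 -31.8 -23.9] x face n7 [-60.6 -58.5 -33. ]
side 21 y face n45 [-29.9 -25.8 -23.1] x face n1 
side 29 y face n36 [-27.8 -26.4 -23.7] x face n2 
side 37 y face n35 [-28.9 -25.6 -24.2] x face n0 
side 45 y face n34 [-28.9 -26.7 -24.2] x face n5 [-62.8 -62.6 -62.2]
side 53 y face n72 [-29.  -22.2 -13.7] x face n34 [-61.  -53.3 -41.9]
[-6.40771533 -0.26680372]
```

```bash
python3 -c "
from h import *
goj((-5,-100,.08),(-5,-75,-.011))"
```

```text
t45.62 jig [ -96.  -140.7] z0.0905 toolz in jig [ 0.001 -0.   ] F jig [ 0.3 -0.3] -1.2
    [0.2039, 0.4546, 0.0527]
    [0.329, 0.4541, 0.5077]
```

```bash
python3 -m inch '[[0.05,0.22,0.1,0,0.06,0,0.8],[0.1,0.45,0.2,0,0.133,0,0.8],[0.2,0.454,0.35,0,0.133,0,0.8],[0.25,0.454,0.45,0,0.133,0,0.8],[0.3,0.454,0.495,0,0.133,0,0.8],[0.3,0.454,0.508,0,0.133,0,0.8],[0.3,0.454,0.508,0,0.133,0,0.8]]'; python3 -c "
from h import *
goj((-5,-50,-.011),(-5,-45,-.011),(-5,-35,-.011),(-5,-29,-.011))"
```

```text
clock: 46.5
position: [0.5623, 0.1112, -0.0106]
tool_rot: [3.141, -0.209, 1.717]
force: [-0.1, 0.0, 0.1]
grip_width: 0.0681
finger_force: 0.0
t46.50 jig [ -5.5 -80.8] z-0.0106 toolz in jig [0.001 0.207] F jig [-0.1  0. ] 0.1
    [0.1504, 0.0025, 0.0336]
    [0.1749, 0.0025, 0.0388]
    [0.2238, 0.0024, 0.0492]
    [0.2532, 0.0024, 0.0554]
```

```bash
python3 -m inch '[[0.1,0,0.021,0,0,0,0.8],[0.15,0,0.033,0,0,0,0.8],[0.175,0,0.038,0,0,0,0.8],[0.2,0,0.044,0,0,0,0.8],[0.2,0,0.044,0,0,0,0.8]]'|grep -E 'pos|force'; python3 -m inch '[[0.015,0,0.003,0,0,0,0.8],[0.025,0,0.005,0,0,0,0.8],[0.025,0,0.005,0,0,0,0.8]]'|grep -E 'pos|force';python3 -m inch '[[0.015,0,0.003,0,0,0,0.8],[0.025,0,0.005,0,0,0,0.8],[0.025,0,0.005,0,0,0,0.8]]'|grep -E 'pos|force'; python3 -c "
from h import *
goj((-5,-29,-.011)); stack()"
```

```text
position: [0.5558, 0.1524, -0.0115]
force: [-0.3, -0.3, 0.0]
finger_force: 0.0
position: [0.5554, 0.1559, -0.0115]
force: [0.3, -6.5, 0.7]
finger_force: 2.5
position: [0.5547, 0.1609, -0.0115]
force: [1.2, -6.3, -0.4]
finger_force: 2.4
t47.88 jig [ -5.8 -30.6] z-0.0115 toolz in jig [0.001 0.206] F jig [ 0.3 -6.4] -0.4
    [0.0082, 0.0041, -0.0007]
top 13 y face n0  x face n0 
top 21 y face n0  x face n0 
top 29 y face n0  x face n0 
top 37 y face n0  x face n0 
top 45 y face n0  x face n0 
top 53 y face n19 [-15.3 -13.  -10.7] x face n0 
side 13 y face n43 [-43.  -28.1 -23.5] x face n3 
side 21 y face n50 [-41.  -26.7 -23.8] x face n0 
side 29 y face n46 [-51.  -27.  -22.2] x face n0 
side 37 y face n38 [-51.5 -27.7 -24.8] x face n0 
side 45 y face n29 [-54.4 -27.3 -24.3] x face n0 
side 53 y face n3  x face n7 [-50.1 -43.  -38.2]
```

```bash
python3 -m inch '[[0.01,0,0.002,0,0,0,0.8],[0.01,0,0.002,0,0,0,0.8]]'|grep -E 'pos|force'; python3 -m inch '[[0.01,0,0.002,0,0,0,0.8],[0.01,0,0.002,0,0,0,0.8]]'|grep -E 'pos|force';python3 -m inch '[[0.01,0,0.002,0,0,0,0.8],[0.01,0,0.002,0,0,0,0.8]]'|grep -E 'pos|force'; python3 -c "
from h import *
goj((-5,-60,.1),(-105,-60,.1))"
```

```text
position: [0.5545, 0.1626, -0.0114]
force: [1.0, -6.8, 1.3]
finger_force: 3.3
position: [0.5546, 0.1628, -0.0115]
force: [0.3, -17.6, 2.8]
finger_force: 7.3
position: [0.5545, 0.1629, -0.0115]
force: [0.1, -26.9, 5.7]
finger_force: 11.8
t48.73 jig [ -5.7 -28.5] z-0.0115 toolz in jig [0.002 0.202] F jig [ -3.8 -26.7] 5.7
    [-0.0417, 0.0046, -0.5779]
    [-0.0437, -0.4953, -0.5789]
```

```bash
python3 -m inch '[[-0.06,0,-0.01,0,0,0,0.8],[-0.2,0,-0.15,0,0,0,0.8],[-0.25,0,-0.4,0,-0.06,0,0.6],[-0.25,-0.25,-0.6,0,-0.133,0,0.4],[-0.2,-0.5,-0.6,0,-0.133,0,0.35],[-0.15,-0.75,-0.6,0,-0.133,0,0.35],[-0.15,-0.75,-0.6,0,-0.133,0,0.35]]'|grep -E 'pos|rot|width'; python3 -m inch '[[0,0,0,0,0,0.11,0.35],[0,0,0,0,0,0.22,0.35],[0,0,0,0,0,0.33,0.35],[0,0,0,0,0,0.44,0.35],[0,0,0,0,0,0.55,0.35],[0,0,0,0,0,0.66,0.35],[0,0,0,0,0,0.77,0.35],[0,0,0,0,0,0.88,0.35],[0,0,0,0,0,1,0.35],[0,0,0,0,0,1,0.35]]'; python3 -c "
from h import *
goj((-115,0,.1),(-115,0,-.006));stack();go((.5,0.1,.1,8.4))"
```

```text
position: [0.4099, 0.0933, 0.1002]
tool_rot: [-3.14, -0.001, 1.718]
grip_width: 0.0297
clock: 50.85
position: [0.4136, 0.0927, 0.0997]
tool_rot: [3.14, -0.0, 0.147]
force: [0.2, -1.0, -0.6]
grip_width: 0.0303
finger_force: 0.0
t50.85 jig [-155.3  -77.4] z0.0997 toolz in jig [ 0.    -0.001] F jig [ 0. -1.] -0.6
    [0.2019, -0.387, -0.0017]
    [0.2018, -0.3876, 0.5283]
top 13 y face n23 [-51.3 -39.5 -28.6] x face n3 
top 21 y face n1  x face n0 
top 29 y face n3  x face n1 
top 37 y face n4 [-27.4 -27.2 -27.1] x face n1 
top 45 y face n0  x face n3 
top 53 y face n87 [-25.1 -17.6 -12.4] x face n71 [-58.  -42.3 -32.3]
side 13 y face n46 [-29.6 -26.1 -23.2] x face n10 [-60.3 -59.2 -54.8]
side 21 y face n46 [-28.3 -26.1 -24. ] x face n1 
side 29 y face n49 [-28.9 -27.  -23.7] x face n5 [-61.2 -60.9 -60.7]
side 37 y face n45 [-28.8 -26.4 -22.9] x face n1 
side 45 y face n48 [-28.8 -26.1 -23.4] x face n10 [-62.7 -62.2 -61.2]
side 53 y face n93 [-27.7 -22.3 -12.9] x face n49 [-57.7 -42.1 -32.5]
t50.95 pos [0.4134 0.0928 0.0998] yaw 8.6 jig [-155.6  -77.3] w0.0298 F [ 0.4 -0.3  0.3] q [-1.06  0.62  0.96  2.24 -0.83  0.7  -0.91]
    [0.4337, 0.0293, -0.0008] [0.0003, -0.0001, 0.0026] rows 1.4 0.0
```

```bash
python3 -m inch '[[0.1,-0.2,0,0,0.06,0,0.35],[0.2,-0.387,0.1,0,0.133,0,0.35],[0.25,-0.387,0.25,0,0.133,0,0.35],[0.36,-0.387,0.4,0,0.133,0,0.35],[0.36,-0.387,0.48,0,0.133,0,0.35],[0.36,-0.387,0.505,0,0.133,0,0.35],[0.36,-0.387,0.505,0,0.133,0,0.35]]'; python3 -c "
from h import *
goj((-76,0,-.006),(-76,0,-.01),(-70,0,-.006),(-55,0,-.006))
f=grab('side'); W=world(f); p=bot.observe()['position']
cv2.imwrite('pics/s5.png',cv2.resize(f['img'][185:265,270:370],None,fx=7,fy=7)[:,:,::-1])"
```

```text
clock: 51.82
position: [0.4731, 0.1797, -0.0008]
tool_rot: [-3.141, -0.209, 0.147]
force: [0.1, -0.1, 0.3]
grip_width: 0.0299
finger_force: 0.0
t51.83 jig [-83.8  -0. ] z-0.0008 toolz in jig [0.207 0.   ] F jig [ 0.1 -0.1] 0.3
    [0.0327, -0.0002, 0.0336]
    [0.0286, -0.0002, 0.0531]
    [0.062, -0.0002, 0.0398]
    [0.1354, -0.0002, 0.0554]
```

View pics/s5.png

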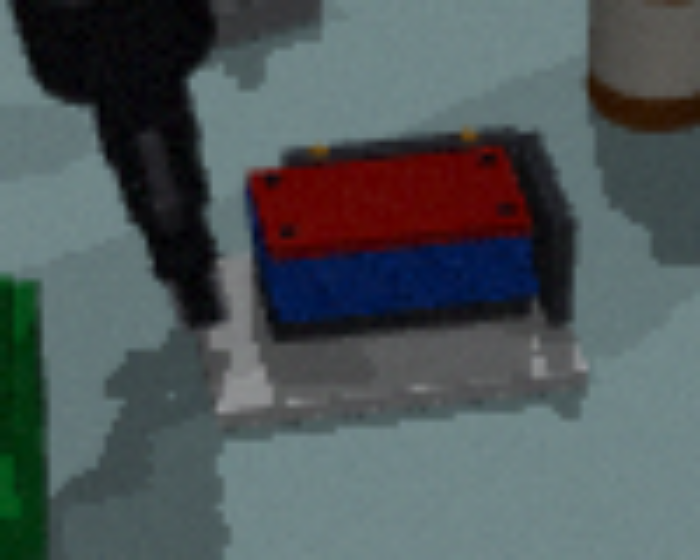

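The view shows the finger tip at crop (210,325) beside the stack's free end. I'll compute its height, then lower.

```bash
python3 -c "
from h import *
f=grab('side'); c=-f['R'].T@f['t']
for uv in ([301.5,231.4],[297,231.4]):
    d=(rays(f,[uv])@f['R'])[0]
    for y in(.155,.165):
        P=c+d*((y-c[1])/d[1]); print(P.round(4),tojig(*P[:2]).round(1))
W=world(f)
for r in range(224,235): print(r,[(tojig(*W[r,q][:2]).round().astype(int).tolist(),int(W[r,q][2]*1000)) for q in(297,299,301)])"
```

```text
[0.4799 0.155  0.0194] [-80.7 -25.5]
[0.4798 0.165  0.0117] [-79.3 -15.6]
[0.4669 0.155  0.0197] [-93.6 -23.6]
[0.4667 0.165  0.012 ] [-92.3 -13.7]
224 [([-93, -25], 47), ([-88, -28], 48), ([-81, -24], 45)]
225 [([-94, -28], 46), ([-88, -29], 45), ([-82, -24], 41)]
226 [([-94, -30], 44), ([-88, -29], 42), ([-81, -22], 36)]
227 [([-95, -35], 43), ([-88, -29], 38), ([-81, -19], 30)]
228 [([-94, -29], 35), ([-88, -30], 36), ([-81, -21], 28)]
229 [([-94, -28], 31), ([-88, -28], 30), ([-82, -26], 28)]
230 [([-94, -30], 29), ([-89, -32], 30), ([-83, -31], 28)]
231 [([-94, -27], 23), ([-87, -22], 18), ([-82, -23], 18)]
232 [([-94, -24], 18), ([-87, -15], 9), ([-81, -14], 8)]
233 [([-91, -5], 0), ([-88, -21], 11), ([-81, -20], 9)]
234 [([-92, -6], -3), ([-88, -21], 7), ([-82, -22], 7)]
```

```bash
python3 -m inch '[[0.0,0,0.02,0,0,0,0.35],[0.04,0,0.03,0,0,0,0.35],[0.063,0,0.035,0,0,0,0.35],[0.078,0,0.038,0,0,0,0.35],[0.088,0,0.04,0,0,0,0.35],[0.088,0,0.04,0,0,0,0.35]]'|grep -E 'pos|force'; python3 -m inch '[[0.015,0,0.003,0,0,0,0.35],[0.015,0,0.003,0,0,0,0.35]]'|grep -E 'pos|force';python3 -m inch '[[0.01,0,0.002,0,0,0,0.35],[0.01,0,0.002,0,0,0,0.35]]'|grep -E 'pos|force'; python3 -c "
from h import *
goj((-60,0,-.005))"
```

```text
position: [0.4911, 0.1825, -0.0055]
force: [-3.2, -1.3, 1.2]
finger_force: 2.0
position: [0.4936, 0.1829, -0.0056]
force: [-8.7, -1.0, 3.9]
finger_force: 4.0
position: [0.494, 0.183, -0.0059]
force: [-18.8, -2.8, 12.9]
finger_force: 9.6
t53.17 jig [-62.7   0.1] z-0.0059 toolz in jig [0.203 0.001] F jig [-19.  -0.] 12.9
    [0.0139, 0.0006, -0.0015]
```

```bash
python3 -c "
from h import *
f=grab('top');plates(f,kinds=('red',)); 
f=grab('side');plates(f,kinds=('red',))
cv2.imwrite('pics/s6.png',cv2.resize(f['img'][185:265,270:370],None,fx=7,fy=7)[:,:,::-1])"
```

```text
red [276. 243.] z59.4  x560.2 y192.8  92x53 yaw 8.9
red [326. 213.] z58.5  x552.6 y188.4  109x63 yaw 8.4
```

View pics/s6.png

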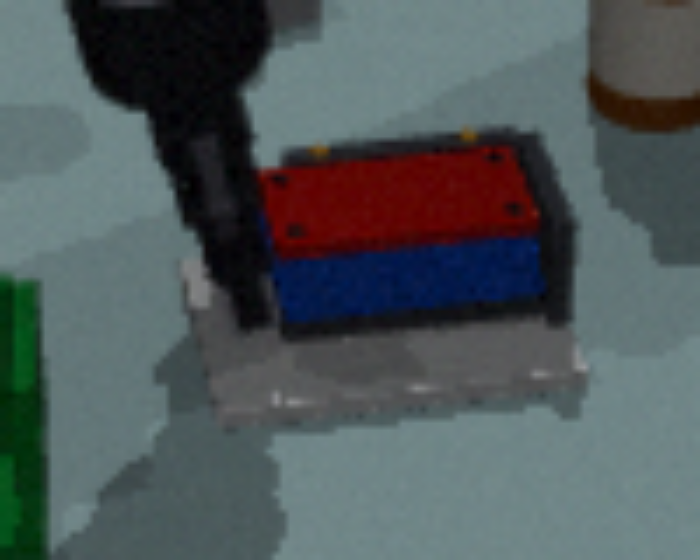

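```bash
python3 -m inch '[[-0.03,0,-0.006,0,0,0,0.35],[-0.028,0,-0.018,0,0,0,0.35],[-0.01,0,-0.014,0,0,0,0.35],[-0.01,0,-0.014,0,0,0,0.35]]'|grep -E 'pos|force'; python3 -m inch '[[0.015,0,0.003,0,0,0,0.35],[0.015,0,0.003,0,0,0,0.35]]'|grep -E 'pos|force';python3 -m inch '[[0.01,0,0.002,0,0,0,0.35],[0.01,0,0.002,0,0,0,0.35]]'|grep -E 'pos|force'; python3 -c "
from h import *
goj((-60,0,-.005))"
```

```text
position: [0.4947, 0.1831, -0.0028]
force: [0.2, -0.0, 0.1]
finger_force: 0.0
position: [0.4952, 0.1832, -0.0034]
force: [-15.5, -3.3, 11.9]
finger_force: 9.8
position: [0.4953, 0.1833, -0.0036]
force: [-30.4, -5.6, 27.3]
finger_force: 18.9
t54.27 jig [-61.3   0.3] z-0.0036 toolz in jig [0.201 0.001] F jig [-30.9  -1.1] 27.3
    [0.0048, 0.0013, 0.0083]
```

```bash
python3 -m inch '[[-0.06,0,-0.015,0,0,0,0.35],[-0.2,0,-0.05,0,0,0,0.35],[-0.25,0,-0.1,0,0,0,0.35],[-0.25,0,-0.1,0,0,0,0.35]]'|grep -E 'pos'
cat >> h.py <<'E'
def ends(ys=-28):  # left end of each plate's front (-y) face in the side picture -> jig x, by gradient along the row
    f=grab('side'); hsv=cv2.cvtColor(f['img'],cv2.COLOR_RGB2HSV).astype(int)
    R=np.array([[np.cos(np.radians(JY)),-np.sin(np.radians(JY))],[np.sin(np.radians(JY)),np.cos(np.radians(JY))]])
    for z in(15,24,32,40,48,56):
        for lab,x0 in(('left',-55),('right',55)):
            xs=np.arange(x0-14,x0+14.1,.5); P=[np.r_[jig(x,ys+1.),z/1000] for x in xs]
            uv=proj(f,P).astype(np.float32)
            s=cv2.remap(f['img'].astype(np.float32),uv[:,0].reshape(1,-1),uv[:,1].reshape(1,-1),cv2.INTER_LINEAR)[0]
            q=s[:,2]-.5*s[:,1] if 20<z<52 else (s[:,0]-s[:,2] if z>52 else s.sum(1)/3)
            q=np.convolve(q,np.ones(5)/5,'valid'); g=np.abs(q[4:]-q[:-4]); print(z,lab,'edge x %.1f'%xs[4+g.argmax()],'g%.0f'%g.max(),end=' | ')
        print()
E
python3 -c "
from h import *
ends(); f=grab('side');plates(f,kinds=('red',));f=grab('top');plates(f,kinds=('red',));goj()"
```

```text
position: [0.4495, 0.1775, 0.011]
15 left edge x -63.5 g28 | 15 right edge x 67.0 g35 | 
24 left edge x -54.5 g21 | 24 right edge x 67.0 g21 | 
32 left edge x -57.0 g20 | 32 right edge x 66.5 g23 | 
40 left edge x -57.5 g17 | 40 right edge x 54.5 g24 | 
48 left edge x -66.0 g23 | 48 right edge x 51.5 g24 | 
56 left edge x -57.5 g52 | 56 right edge x 53.5 g30 | 
red [327. 213.] z58.5  x554.2 y188.7  109x63 yaw 8.0
red [274. 247.] z59.3  x554.2 y192.0  108x54 yaw 8.6
t54.92 jig [-107.     1.2] z0.0104 toolz in jig [ 0.202 -0.002] F jig [-0.8 -0.4] 0.4
```

```bash
cat >> h.py <<'E'
def prof():
    f=grab('top')
    for y in(-15,0,15):
        xs=np.arange(-72,-44,1.5); uv=proj(f,[np.r_[jig(x,y),.010] for x in xs]).astype(np.float32)
        s=cv2.remap(f['img'].astype(np.float32),uv[:,0].reshape(1,-1),uv[:,1].reshape(1,-1),cv2.INTER_LINEAR)[0]
        print('y',y,' '.join('%.0f:%d/%d/%d'%(x,*c) for x,c in zip(xs,s)))
E
python3 -c "
from h import *
prof()"
```

```text
y -15 -72:160/165/154 -70:161/164/154 -69:161/163/152 -68:161/164/154 -66:161/164/155 -64:156/159/149 -63:142/145/135 -62:119/123/113 -60:111/114/105 -58:100/103/95 -57:73/76/70 -56:51/57/57 -54:34/44/51 -52:34/43/61 -51:48/43/61 -50:76/40/48 -48:109/38/38 -46:134/37/32 -45:123/37/33
y 0 -72:155/159/148 -70:163/167/156 -69:157/161/150 -68:151/155/145 -66:147/150/141 -64:149/152/143 -63:143/146/137 -62:135/137/128 -60:119/122/114 -58:98/102/95 -57:70/74/69 -56:49/56/57 -54:33/44/52 -52:33/42/60 -51:48/40/57 -50:77/39/44 -48:110/39/37 -46:136/39/34 -45:133/39/34
y 15 -72:47/53/45 -70:47/53/45 -69:48/54/46 -68:48/54/46 -66:48/54/46 -64:47/54/46 -63:47/54/45 -62:47/53/44 -60:47/53/45 -58:48/53/46 -57:49/55/47 -56:47/54/46 -54:45/53/47 -52:43/51/49 -51:55/47/49 -50:76/43/49 -48:110/39/39 -46:133/37/33 -45:133/38/33
```

```bash
python3 -c "
from h import *
goj((-72,0,-.0065),(-62,0,-.0065),(-60,0,-.0065))"
```

```text
t54.98 jig [-107.2    1.1] z0.0102 toolz in jig [ 0.201 -0.002] F jig [-0.3  0.3] 0.0
    [0.1556, 0.0049, 0.1175]
    [0.2046, 0.0049, 0.1275]
    [0.2144, 0.0049, 0.1296]
```

```bash
python3 -m inch '[[0.08,0.005,0.05,0,0,0,0.35],[0.155,0.005,0.1,0,0,0,0.35],[0.155,0.005,0.1175,0,0,0,0.35],[0.185,0.005,0.124,0,0,0,0.35],[0.205,0.005,0.128,0,0,0,0.35],[0.205,0.005,0.128,0,0,0,0.35]]'|grep -E 'pos|force'; python3 -m inch '[[0.01,0,0.002,0,0,0,0.35],[0.01,0,0.002,0,0,0,0.35]]'|grep -E 'pos|force';python3 -m inch '[[0.01,0,0.002,0,0,0,0.35],[0.01,0,0.002,0,0,0,0.35]]'|grep -E 'pos|force';python3 -c "
from h import *
goj((-60,0,-.005))"
```

```text
position: [0.4939, 0.1828, -0.0065]
force: [-1.0, -0.4, -0.9]
finger_force: 0.2
position: [0.4946, 0.183, -0.0067]
force: [-9.6, -2.2, 5.9]
finger_force: 4.7
position: [0.4951, 0.1831, -0.0071]
force: [-18.6, -2.7, 11.3]
finger_force: 9.2
t56.23 jig [-61.5   0.1] z-0.0071 toolz in jig [ 0.196 -0.001] F jig [-18.8  -0. ] 11.3
    [0.0094, 0.0005, -0.0088]
```

```bash
python3 -m inch '[[0.005,0,0.001,0,0,0,0.35],[0.005,0,0.001,0,0,0,0.35],[-0.025,0,-0.005,0,0,0,0.35],[-0.017,0,-0.044,0,0,0,0.35],[0.006,0,-0.039,0,0,0,0.35],[0.008,0,-0.039,0,0,0,0.35],[0.008,0,-0.039,0,0,0,0.35]]'|grep -E 'pos|force'; python3 -m inch '[[-0.03,0,-0.005,0,0,0,0.35],[-0.022,0,-0.044,0,0,0,0.35],[0.006,0,-0.039,0,0,0,0.35],[0.008,0,-0.039,0,0,0,0.35],[0.008,0,-0.039,0,0,0,0.35]]'|grep -E 'pos|force';python3 -m inch '[[-0.03,0,-0.005,0,0,0,0.35],[-0.022,0,-0.044,0,0,0,0.35],[0.006,0,-0.039,0,0,0,0.35],[0.008,0,-0.039,0,0,0,0.35],[0.008,0,-0.039,0,0,0,0.35]]'|grep -E 'pos|force';python3 -m inch '[[-0.03,0,-0.005,0,0,0,0.35],[-0.022,0,-0.044,0,0,0,0.35],[0.006,0,-0.039,0,0,0,0.35],[0.008,0,-0.039,0,0,0,0.35],[0.008,0,-0.039,0,0,0,0.35]]'|grep -E 'pos|force';python3 -c "
from h import *
goj((-61.4,0,.027),(-61.4,0,.031))"
```

```text
position: [0.4952, 0.1834, 0.0007]
force: [-21.5, -3.4, 14.6]
finger_force: 10.4
position: [0.4953, 0.1833, 0.0085]
force: [-23.5, -3.7, 16.9]
finger_force: 11.2
position: [0.4953, 0.1833, 0.0167]
force: [-22.5, -3.3, 15.1]
finger_force: 11.7
position: [0.4952, 0.1834, 0.0248]
force: [-24.5, -3.7, 17.3]
finger_force: 12.4
t58.98 jig [-61.4   0.3] z0.0248 toolz in jig [ 0.195 -0.001] F jig [-24.7  -0.1] 17.3
    [0.002, 0.0016, -0.0106]
    [0.0059, 0.0016, -0.0303]
```

```bash
python3 -m inch '[[-0.03,0,-0.005,0,0,0,0.35],[-0.024,0,-0.036,0,0,0,0.35],[0.004,0,-0.03,0,0,0,0.35],[0.006,0,-0.03,0,0,0,0.35],[0.006,0,-0.03,0,0,0,0.35]]'|grep -E 'pos|force';python3 -m inch '[[-0.05,0,-0.01,0,0,0,0.35],[-0.15,0,-0.1,0,0,0,0.35],[-0.3,0,-0.35,0,-0.06,0,0.35],[-0.35,0.1,-0.5,0,-0.133,0,0.35],[-0.35,0.3,-0.5,0,-0.133,0,0.35],[-0.35,0.3,-0.5,0,-0.133,0,0.35]]'|grep -E 'pos|force';python3 -c "
from h import *
ends();prof(); stack();f=grab('top');plates(f,kinds=('red',)); go()"
```

```text
position: [0.4953, 0.1834, 0.0309]
force: [-24.8, -2.9, 16.3]
finger_force: 12.2
position: [0.4199, 0.1096, 0.1162]
force: [-0.1, 0.4, 0.8]
finger_force: 0.0
15 left edge x -57.5 g26 | 15 right edge x 67.0 g33 | 
24 left edge x -54.5 g20 | 24 right edge x 67.0 g21 | 
32 left edge x -63.0 g15 | 32 right edge x 55.0 g28 | 
40 left edge x -63.0 g21 | 40 right edge x 54.5 g30 | 
48 left edge x -63.5 g19 | 48 right edge x 54.0 g32 | 
56 left edge x -54.5 g41 | 56 right edge x 54.0 g29 | 
y -15 -72:61/71/57 -70:62/71/58 -69:61/70/57 -68:61/70/57 -66:61/71/58 -64:62/72/58 -63:64/75/60 -62:68/79/63 -60:69/81/64 -58:70/82/65 -57:72/82/67 -56:72/82/67 -54:71/82/67 -52:72/83/68 -51:73/83/68 -50:71/83/67 -48:72/84/67 -46:73/85/68 -45:72/84/69
y 0 -72:62/72/59 -70:62/72/58 -69:61/70/57 -68:61/70/57 -66:61/69/57 -64:57/65/53 -63:53/61/50 -62:50/58/48 -60:53/61/50 -58:53/62/51 -57:51/60/50 -56:51/59/49 -54:52/59/49 -52:51/58/48 -51:52/59/49 -50:56/64/51 -48:59/68/55 -46:63/73/60 -45:67/77/63
y 15 -72:65/73/61 -70:68/78/64 -69:73/86/69 -68:78/91/73 -66:81/94/74 -64:83/94/77 -63:81/93/75 -62:79/90/73
[... 240 characters left out ...]
x face n0 
top 37 y face n1  x face n0 
top 45 y face n1  x face n0 
top 53 y face n38 [-25.6 -17.  -11.6] x face n0 
side 13 y face n33 [-29.1 -25.9 -22.9] x face n6 [-57.7 -55.2 -42.9]
side 21 y face n43 [-29.4 -26.1 -23.1] x face n4 [-54.8 -54.8 -54.6]
side 29 y face n46 [-29.7 -26.7 -23.5] x face n4 [-55.  -54.8 -54.5]
side 37 y face n48 [-28.9 -26.4 -24.1] x face n3 
side 45 y face n47 [-28.6 -26.7 -23.9] x face n4 [-55.1 -54.9 -44.8]
side 53 y face n78 [-28.2 -22.9 -12.9] x face n43 [-52.  -43.2 -31.7]
red [271. 240.] z59.0  x566.8 y194.1  85x54 yaw 7.9
t60.60 pos [0.419  0.1121 0.1154] yaw 8.4 jig [-147.2  -59. ] w0.0297 F [-0.4  0.  -0. ] q [-1.09  0.59  0.96  2.2  -0.75  0.73 -1.04]
```

All six levels stop at the same x, the x faces read about −55 and the y faces are level, so the stack is square. I'll locate the weight again next.

```bash
python3 -m inch '[[0,-0.1,-0.05,0,0,-0.11,0.5],[0,-0.2,-0.05,0,0,-0.22,0.5],[0,-0.3,-0.05,0,0,-0.33,0.5],[0,-0.4,-0.05,0,0,-0.44,0.5],[0,-0.5,-0.05,0,0,-0.55,0.5],[0,-0.6,-0.05,0,0,-0.66,0.5],[0,-0.7,-0.05,0,0,-0.77,0.5],[0,-0.8,-0.05,0,0,-0.88,0.5],[0,-0.8,-0.05,0,0,-0.99,0.5],[0,-0.8,-0.05,0,0,-1,0.5],[0,-0.8,-0.05,0,0,-1,0.5]]' 60
cat >> h.py <<'E'
def weight():
    for n in('top','side'):
        f=grab(n); W=world(f).reshape(-1,3); m0=(W[:,0]>.4)&(W[:,0]<.57)&(W[:,1]>.32)&(W[:,1]<.48)&(f['img'].reshape(-1,3).max(1)<190)
        for nm,lo,hi in(('block',.014,.028),('bar',.046,.06)):
            Q=W[m0&(W[:,2]>lo)&(W[:,2]<hi)]
            if len(Q)>10: print(n,nm,len(Q),'z%.1f'%(np.median(Q[:,2])*1000),np.round(rect(Q),1))
E
python3 -c "
from h import *
weight(); go((.483,.402,.12,117))"
```

```text
clock: 61.98
position: [0.3957, 0.2697, 0.1251]
tool_rot: [-3.134, 0.002, 1.713]
force: [-0.6, -0.8, 0.5]
grip_width: 0.0428
finger_force: 0.0
top block 107 z19.0 [511.5 440.6  47.7  19.  -69. ]
side block 166 z17.9 [486.  426.7  78.7  53.1  25.1]
side bar 38 z50.6 [485.3 426.9  44.7  14.3 -63.4]
t62.08 pos [0.3957 0.2697 0.1251] yaw 98.2 jig [-147.2  100.2] w0.0430 F [-0.6  0.6 -0.2] q [-1.13  0.48  0.55  2.07 -0.39  0.69 -0.19]
    [0.5929, 0.5262, 0.0203] [-0.0048, 0.0007, -0.2091] rows 2.5 1.8
```

```bash
python3 -c "
from h import *
go((.4855,.427,.1,116))"; python3 -m inch '[[0.2,0.1,0,0,0,-0.1,0.5],[0.4,0.25,0,0,0,-0.198,0.5],[0.55,0.4,0,0,0,-0.198,0.5],[0.68,0.48,0,0,0,-0.198,0.5],[0.71,0.52,0,0,0,-0.198,0.5],[0.71,0.52,0,0,0,-0.198,0.5],[0.71,0.52,0,0,0,-0.198,0.5]]'; python3 -c "
from h import *
weight(); go((.4855,.427,.014,116))"
```

```text
t62.08 pos [0.3957 0.2697 0.1251] yaw 98.2 jig [-147.2  100.2] w0.0430 F [-0.6  0.6 -0.2] q [-1.13  0.48  0.55  2.07 -0.39  0.69 -0.19]
    [0.7151, 0.5571, 0.1198] [-0.0048, 0.0007, -0.198] rows 2.9 1.7
clock: 62.95
position: [0.4779, 0.4243, 0.1242]
tool_rot: [-3.134, 0.0, 2.026]
force: [0.9, -1.1, -0.3]
grip_width: 0.0428
finger_force: 0.0
top block 411 z19.0 [484.4 427.3  77.8  46.   23. ]
top bar 81 z52.1 [487.1 422.8  33.3  14.6 -65.9]
side block 156 z18.1 [484.3 427.8  78.9  51.7  24.6]
side bar 38 z51.1 [485.6 423.7  46.5  15.6 -68.8]
t63.05 pos [0.4779 0.4247 0.1244] yaw 116.1 jig [-43.3 241.6] w0.0428 F [-0.2  0.1  0.6] q [-1.1   0.69  0.44  1.65 -0.36  0.89 -0.06]
    [-0.0065, 0.0433, 0.5517] [-0.0047, -0.0002, 0.0013] rows 1.8 0.0
```

```bash
python3 -m inch '[[-0.004,0.039,0.1,0,0,0.022,0.5],[-0.004,0.039,0.3,0,0,0.022,0.5],[-0.004,0.039,0.48,0,0,0.022,0.5],[-0.004,0.039,0.55,0,0,0.022,0.5],[-0.004,0.039,0.55,0,0,0.022,0.5],[-0.004,0.039,0.55,0,0,0.022,0.1],[-0.004,0.039,0.55,0,0,0.022,0.1],[-0.004,0.039,0.55,0,0,0.022,0.1],[-0.004,0.039,0.55,0,0,0.022,0.1]]' 80; python3 -m inch '[[0,0,-0.1,0,0,0,0.1],[0,0,-0.35,0,0,0,0.1],[0,0,-0.6,0,0,0,0.1],[0,0,-0.6,0,0,0,0.1]]'; python3 -c "
from h import *
x,y=jig(0,0); go((x,y,.12,98.4))"
```

```text
clock: 64.18
position: [0.4853, 0.4283, 0.0157]
tool_rot: [-3.136, -0.001, 1.993]
force: [-1.5, -1.5, 6.7]
grip_width: 0.0122
finger_force: 79.1
clock: 64.68
position: [0.4872, 0.4293, 0.1391]
tool_rot: [-3.141, -0.003, 1.993]
force: [-0.2, -0.5, -8.0]
grip_width: 0.0121
finger_force: 79.1
t64.67 pos [0.4872 0.4293 0.1391] yaw 114.2 jig [-33.4 244.8] w0.0121 F [-0.2 -0.5 -8. ] q [-1.1   0.69  0.46  1.61 -0.36  0.93 -0.09]
    [-1.2235, -0.1717, 0.0925] [-0.0009, -0.0016, 0.1752] rows 4.0 1.5
```

```bash
python3 -m inch '[[-0.2,-0.03,0,0,0,0.05,0.1],[-0.45,-0.06,0,0,0,0.12,0.1],[-0.7,-0.1,0,0,0,0.175,0.1],[-0.9,-0.13,0,0,0,0.175,0.1],[-1,-0.15,0,0,0,0.175,0.1],[-1,-0.15,0,0,0,0.175,0.1],[-1,-0.15,0,0,0,0.175,0.1]]'; python3 -c "
from h import *
x,y=jig(0,0); go((x,y,.077,98.4))"
```

```text
clock: 65.55
position: [0.5395, 0.2344, 0.134]
tool_rot: [-3.134, 0.001, 1.719]
force: [0.4, 1.1, -6.9]
grip_width: 0.0118
finger_force: 79.1
t65.55 pos [0.5395 0.2344 0.134 ] yaw 98.5 jig [-10.1  44.3] w0.0118 F [ 0.4  1.1 -6.9] q [-0.87  0.62  0.53  1.78 -0.4   0.85 -0.  ]
    [-0.2213, 0.0523, 0.2851] [-0.0049, 0.0009, 0.001] rows 1.2 0.0
```

```bash
python3 -m inch '[[-0.1,0.025,0,0,0,0,0.1],[-0.221,0.052,0,-0.004,0,0,0.1],[-0.221,0.052,0.05,-0.004,0,0,0.1],[-0.221,0.052,0.15,-0.004,0,0,0.1],[-0.221,0.052,0.24,-0.004,0,0,0.1],[-0.221,0.052,0.27,-0.004,0,0,0.1],[-0.221,0.052,0.28,-0.004,0,0,0.1],[-0.221,0.052,0.28,-0.004,0,0,0.1]]'; python3 -c "
from h import *
x,y=jig(0,0); go((x,y,.077,98.4))"
```

```text
clock: 66.55
position: [0.5567, 0.1911, 0.0786]
tool_rot: [-3.141, 0.002, 1.718]
force: [-0.1, -0.7, -6.1]
grip_width: 0.0118
finger_force: 79.1
t66.55 pos [0.5567 0.1911 0.0786] yaw 98.4 jig [ 0.6 -1. ] w0.0118 F [-0.1 -0.7 -6.1] q [-0.75  0.69  0.48  1.82 -0.45  0.74  0.11]
    [0.0051, -0.0029, 0.0082] [-0.0002, 0.0012, 0.0004] rows 0.0 0.0
```

```bash
python3 -m inch '[[0,0,0.006,0,0,0,0.1],[0,0,0.012,0,0,0,0.1],[0,0,0.014,0,0,0,0.1]]'|grep -E 'pos|force'; python3 -m inch '[[0,0,0,0,0,0,0.15],[0,0,0,0,0,0,0.3],[0,0,0,0,0,0,0.4],[0,0,-0.1,0,0,0,0.4],[0,0,-0.3,0,0,0,0.4],[0,0,-0.5,0,0,0,0.4],[-0.5,0,-0.5,0,0,0,0.4],[-0.9,0,-0.5,0,0,0,0.4],[-0.9,0,-0.5,0,0,0,0.4]]'; python3 -c "
from h import *
f=grab('top');g=grab('side');plates(f,kinds=('red','blue'));
for n,q in(('top',f),('side',g)):
    W=world(q).reshape(-1,3); m=np.hypot(W[:,0]-.556,W[:,1]-.192)<.07
    for nm,lo,hi in(('block',.075,.087),('bar',.107,.12)):
        Q=W[m&(W[:,2]>lo)&(W[:,2]<hi)]
        if len(Q)>10: r=rect(Q); print(n,nm,len(Q),'z%.1f'%(np.median(Q[:,2])*1000),np.round(r,1),tojig(r[0]/1000,r[1]/1000).round(1))
ends(); stack()
a=cv2.resize(f['img'][210:300,240:330],None,fx=4.4,fy=4.4); b=cv2.resize(g['img'][175:265,280:370],None,fx=4.4,fy=4.4)
cv2.imwrite('pics/fin.png',np.hstack([a,b])[:,:,::-1])"
```

```text
position: [0.5566, 0.191, 0.0757]
force: [-0.6, -0.2, -0.7]
finger_force: 79.9
clock: 68.05
position: [0.5831, 0.011, 0.1763]
tool_rot: [3.142, 0.002, 1.718]
force: [0.6, 0.1, -0.4]
grip_width: 0.0342
finger_force: 0.0
blue [253. 127.] z42.7  x864.2 y256.8  129x99 yaw 81.4
top block 476 z79.5 [556.9 191.9  78.1  46.1   8.8] [ 0.9 -0.2]
top bar 123 z112.7 [556.5 192.1  43.7  15.4 -83.2] [0.5 0.1]
side block 147 z78.2 [556.4 189.5  76.4  48.7   4.5] [ 0.  -2.5]
side bar 17 z111.0 [558.7 172.9  11.8  11.3  87.8] [ -0.1 -19.3]
15 left edge x -63.0 g24 | 15 right edge x 67.0 g34 | 
24 left edge x -54.5 g21 | 24 right edge x 67.0 g21 | 
32 left edge x -55.0 g18 | 32 right edge x 55.0 g28 | 
40 left edge x -63.0 g20 | 40 right edge x 54.5 g32 | 
48 left edge x -63.5 g21 | 48 right edge x 54.0 g35 | 
56 left edge x -54.5 g41 | 56 right edge x 54.0 g30 | 
top 13 y face n34 [-57.5 -38.5 -27.3] x face n25 [-78.9 -62.2 -54.7]
top 21 y face n0  x face n7 [-55.7 -55.  -54.6]
top 29 y face n2  x face n7 [-55.  -54.9 -54.7]
top 37 y face n4 [-27.5 -27.4 -27.2] x face n7 [-55.4 -54.8 -54.6]
top 45 y face n0  x face n9 [-55.6 -55.1 -54.5]
top 53 y face n40 [-27.4 -25.5 -18.6] x face n72 [-54.  -45.6 -38.2]
side 13 y face n53 [-29.3 -26.8 -24.2] x face n6 [-55.4 -54.9 -44.4]
side 21 y face n45 [-28.3 -25.3 -23.7] x face n4 [-55.4 -54.9 -54.6]
side 29 y face n45 [-29.5 -26.8 -24.6] x face n6 [-55.2 -54.8 -38.9]
side 37 y face n47 [-28.6 -26.1 -23.4] x face n3 
side 45 y face n50 [-28.8 -26.5 -23.6] x face n3 
side 53 y face n61 [-28.7 -26.2 -19. ] x face n36 [-53.9 -46.2 -38.6]
```

View pics/fin.png

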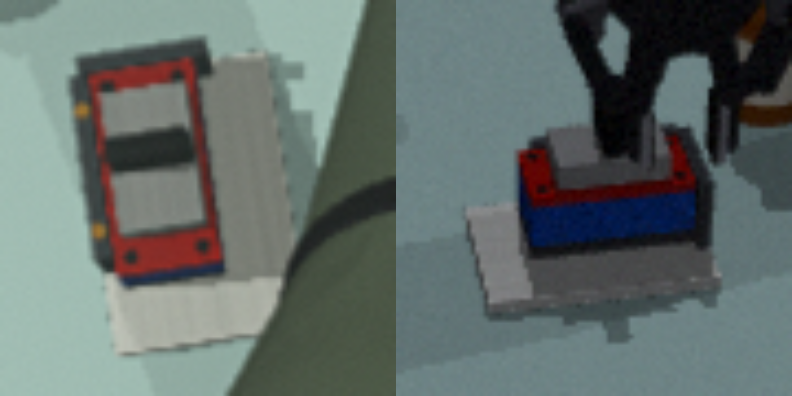

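The weight sits centred on the cover, at crop (150,155), and the stack is flush on both sides. The arm is clear, so I'm handing in.

```bash
python3 -c "
from h import *
print(bot.observe()['force'].round(1), bot.job_done())"
```

```text
the job is handed in; nothing more can be done
[ 0.4  0.3 -0.6] None
```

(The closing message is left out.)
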